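# Brush out the resonance tube down to its piston

## Task

Take the brush from its rest and brush out the inclined tube: go down until you feel the hidden piston and lean on it lightly for a moment, draw back until the brush's tip is nearly out of the mouth, and do this until the piston has been felt three times, without shifting the piston, which is set for the next experiment, or the tube. Then lay the brush back on its rest as it lay, and leave the other things where they are.

Things in the scene. Friction and masses are not known exactly. Their poses are not given: they have to be found in the camera images.
- brush: Tube brush, 195 mm long, 0.11 to 0.21 kg. Origin: middle of its wooden handle on the brush's axis, the place to grip. The tip is at the -x end (x points from head to handle end), z up as it lies on the rest. Handle: bar 90 mm long (x -45 to 45), 22 mm wide (y), 20 mm high (z); then a 12 mm round steel stem (x -45 to -90) and the black head (x -90 to -150).
- brush_tip (a point): Centre of the flat end of the brush's head, on the axis, at x -150 of the brush; axes as the brush. The end is 36 mm across, the head's stiff core 48 mm; the thin bristles round it, 63 mm across, give way without force.
- tube_mouth (a point): Centre of the tube's open mouth, in the plane of its rim, 80 mm up the axis from the hinge; z points out of the tube along its axis, y is level. In the tube, out of reach of the fingers, stands a flat rubber piston square to the axis that fills the bore, its face anywhere 70 to 120 mm below the mouth, different each time.
- tube: Grey plastic tube, straight, 160 mm long, 76 mm outside and 68 mm inside diameter, its axis rising to the mouth at 27 to 43 degrees above level. Origin: on its axis at mid-length, on the hinge; z along the axis to the mouth. The hinge slips only at about 100 N at the mouth. The piston inside has no spring: it stays under a light push and slides deeper above about 10 N. A push on it of 2 N is felt.
- stand: Blue stand of the tube, fixed to the bench. Origin on the bench, 90 mm ahead of the hinge; x is the level direction that the mouth faces, z up. Base 150 x 110 mm, 22 mm high (x -175 to -25); two upright cheeks, outer faces 52 mm to either side, top 152 mm high; hinge axis along y at x -90, 130 mm above the bench.
- rest: Plywood rest of the brush, fixed to the bench. Origin on the bench under rest_seat, the head lies towards -x. Base 170 x 70 mm (x -115 to 55), 10 mm high. Two saddles 12 mm thick: one under the handle, at x 35, top at 50 mm, notch 30 mm wide; one under the stem, at x -70, top at 54 mm, notch 20 mm wide; notch cheeks 14 mm high. The handle is free between them.
- rest_seat (a point): Where the brush's origin lies when the brush is on its rest: above the rest's origin, 60 mm over the bench; axes as the rest.
- rest_tip (a point): Where the brush's tip lies when the brush is on its rest, at x -150 from rest_seat; axes as the rest.
- meter: Bystander: dark hand meter lying on the bench, 75 x 135 x 32 mm (x, y, z); origin: centre of its underside.
- fork: Bystander: steel tuning fork lying flat, 145 mm long (x -70 to +75), 32 mm wide, 10 mm thick; origin on its underside, x to the prongs.
- weight: Bystander: brass weight with a knob, 52 mm across, 60 mm high; origin: centre of its underside.
Things that resemble listed ones, but are neither listed nor needed, are in the scene too. There is more than one size of the brush; the job needs the largest.

How it is judged:
On the way, in this order (a step that is already met when the one before it is completed fails the run):
1. the brush's tip bears on the piston (over 1 N for 0.2 s) (contact force between brush and piston_c0 above 1 N and z of brush_tip in the frame of tube_mouth below -0.055 m), for 0.2 s.
2. the brush is drawn back until its tip is less than 35 mm inside the mouth (z of brush_tip in the frame of tube_mouth above -0.035 m), for 0.05 s.
3. the tip bears on the piston a second time (all of step 1), for 0.2 s.
4. the brush is drawn back again (z of brush_tip in the frame of tube_mouth above -0.035 m), for 0.05 s.
5. the tip bears on the piston a third time (all of step 3), for 0.2 s.
At the end, for the whole second after the job is handed in: The brush lies still and released on its rest as at the start: its origin within 20 mm of rest_seat and its tip within 30 mm of rest_tip, carried by the rest (distance between brush and rest_seat below 0.02 m and distance between brush_tip and rest_tip below 0.03 m and linear speed of brush below 0.02 m/s and contact force between brush and rest above 0.3 N and contact force between brush and the fingers below 0.05 N); the robot touches nothing.
It fails at once if the piston is pushed more than 6 mm from where it was set (distance of piston_c0 from where it was at the start of the episode above 0.006 m).
It fails at once if the tube's mouth is pushed more than 10 mm out of place (distance of tube_mouth from where it was at the start of the episode above 0.01 m).
It fails at once if the meter beside the work is shifted more than 20 mm (distance of meter from where it was at the start of the episode above 0.02 m).
It fails at once if the fork beside the work is shifted more than 20 mm (distance of fork from where it was at the start of the episode above 0.02 m).
It fails at once if the weight beside the work is shifted more than 20 mm (distance of weight from where it was at the start of the episode above 0.02 m).
It also fails if it takes over 72 s, if anything falls off the work surface, if the arm or the gripper's body presses on something with over 40 N, if the wrist force passes 120 N, or if a joint passes its speed limit or range.

## Robot

A 6-joint arm with a two-finger parallel gripper is mounted at the origin on the work surface. World frame = base frame: x ahead of the robot, y to its left, z up, the work surface at z = 0. Lengths are in m, angles in rad, forces in N, time in s.
With the tool pointing down it reaches from about 0.3 to 0.875 m from the base axis. Payload 6.4 kg.
Tool frame: the origin (TCP) lies midway between the tips of the shut fingers; the grasp point (between the pads) lies 19 mm behind it; z points along the fingers, y is the line along which they close (so a half turn about z gives the same grasp; the last joint's range is limited). The gripper opens to 85 mm and grips with 20 to 120 N. Pads are 22 mm wide; open, the fingers measure 114 mm over their backs; the gripper's body (76 mm by 85 mm) begins 54 mm behind the grasp point. The pads swing forward as they close: fully open they stand 13 mm farther back than shut.
Start: joints at [-1.41, 0.181, 1.607, -0, 1.354, -0.206], TCP at [0.206, -0.537, 0.231] pointing down, gripper open.
Joint ranges: [-2.99, 2.99], [-0.89, 2.07], [0.3, 2.58], [-1.14, 4.28], [0, 2.63], [-3.12, 3.12]. Speed limits (rad/s): [2.57, 2.57, 3.01, 3.14, 3.14, 3.14].

## Interface

Orientations are given as a unit quaternion [w, x, y, z].
In Python, from bench import ctrl, vision, workorder gives the robot as it stands. The module is installed in compiled form; this text tells all that it offers.
- The arm moves only by the tool servo_tool, never from a script. Its argument "steps" is a list of rows, each an object of numbers: "dx", "dy", "dz": the shift along the world's x, y, z as a fraction of full scale; "wx", "wy", "wz": the turn, a rotation vector about the world's x, y, z as a fraction of full scale. A call has exactly 5 rows; each row is the pose to reach, as a shift and turn from the pose commanded when the call began, turning the shorter way round; what a row does not reach only later rows make up. Full scale, the value 1, is 100 mm for a shift and pi rad for a turn. A row lasts 1/12 s, in which the tool goes at most 41.7 mm and 7.16 degrees, less where a joint would pass 70% of its speed; a pose out of reach is approached as far as the arm can. A call with a number of a shift or a turn outside -1 to 1 is refused whole. A call with a gripper value outside its range is refused whole. "jaw" is the opening, from 0 (shut) to 1 (fully open), set as the call begins (left out, the last holds). The fingers move at their own pace and stop on an object; the grip force is fixed at half the most. Time passes only in rows, so rows that repeat a pose let the fingers close, or fill a call up. It gives the time, the measured TCP pose, the force, the opening and the grip force at its end, in the units of the state.
- ctrl.get_obs(): the state, without advancing time (a new reading comes with each control period).
- vision.camera(name): name is "scene" or "side" or "wrist"; returns a dict with "frame" (480x640x3 uint8, red, green, blue), "vfov" (degrees; the focal length in pixels is half the picture's height over the tangent of half this angle, whatever the lens; pixels are square), "cx", "cy" (the principal point, pixels), "camera_from_world" (4x4, takes a point from world to camera coordinates). Camera axes: x right, y up, looking along -z (the intrinsics and any distortion apply to the point x, -y, -z); pixel columns grow to the right and rows downward; lengths in m; the calibration is good to about 2 mm. A picture is of the moment at which its call begins. There is no depth.
- workorder.hand_in(): hands the job in; it is judged then, once.
The state is a dict: "time_s": time; "q": joint angles; "dq": joint speeds; "joint_efforts": joint torques, N m; "eef_pos": TCP position; "eef_rot": TCP orientation; "wrist_force": force on the tool from outside, world axes, zero at the start; "torque": the same for the moment, N m; "opening": opening from 0.0 (shut) to 1.0 (fully open); "grasp_force": force on a finger pad.
Only numpy, scipy, OpenCV 4.12 (cv2) and the standard library are available. Lean on these libraries where they do the work, as an engineer would, in place of code of your own. Each camera call takes 0.05 s, during which the arm holds its last target. There are 200 camera calls.

## Working session

There is one attempt and no reset: what is moved stays moved. The work goes in short steps, Python scripts to look and compute and a tool call to move; the robot and the scene stay as the last step left them, time stands still between calls to the robot, and variables do not carry over. Pictures are saved under pics/ and viewed, at most 10 in all, crops included, and the job is handed in when it is done.

Besides the shell and the picture viewer there is one more tool, called after "Request:" as name(argument=value, ...) on one line, values as JSON. servo_tool: Moves the arm, as the interface text tells. Its arguments: {"type":"object","properties":{"steps":{"type":"array","items":{"type":"object","properties":{"dx":{"type":"number"},"dy":{"type":"number"},"dz":{"type":"number"},"wx":{"type":"number"},"wy":{"type":"number"},"wz":{"type":"number"}}}},"jaw":{"type":"number"}},"required":["steps"]}

```bash
mkdir -p pics
cat > h.py <<'E'
from bench import ctrl, vision, workorder
import numpy as np, cv2
def cam(n):
    c=vision.camera(n); M=np.array(c["camera_from_world"]); f=240/np.tan(np.radians(c["vfov"])/2)
    return dict(im=cv2.cvtColor(c["frame"],cv2.COLOR_RGB2BGR),M=M,f=f,cx=c["cx"],cy=c["cy"],keys=[k for k in c])
def ray(c,u,v):
    d=np.array([(u-c["cx"])/c["f"],-(v-c["cy"])/c["f"],-1]); R=c["M"][:3,:3]
    return -R.T@c["M"][:3,3], R.T@d/np.linalg.norm(d)
def onz(c,u,v,z):
    o,d=ray(c,u,v); return o+d*(z-o[2])/d[2]
def tri(c1,p1,c2,p2):
    o1,d1=ray(c1,*p1);o2,d2=ray(c2,*p2)
    s=np.linalg.lstsq(np.array([d1,-d2]).T,o2-o1,rcond=None)[0]
    a,b=o1+s[0]*d1,o2+s[1]*d2; return (a+b)/2,np.linalg.norm(a-b)
def proj(c,p):
    q=c["M"][:3,:3]@np.array(p)+c["M"][:3,3]; return c["cx"]-c["f"]*q[0]/q[2], c["cy"]+c["f"]*q[1]/q[2]
E
python3 - <<'E'
from h import *
import pickle
np.set_printoptions(precision=4,suppress=True)
for n in("scene","side","wrist"):
    c=cam(n); cv2.imwrite(f"pics/{n}0.png",c["im"]); pickle.dump(c,open(n+"0.pkl","wb"))
    print(n,c["f"],c["cx"],c["cy"],c["keys"],-c["M"][:3,:3].T@c["M"][:3,3])
print(ctrl.get_obs())
E
```

```text
scene 493.9794774198804 328.58925295854704 239.75062711798847 ['frame', 'vfov', 'cx', 'cy', 'camera_from_world'] [0.9973 0.2904 0.7159]
side 610.5444482198752 320.5759926789019 230.3900095735736 ['frame', 'vfov', 'cx', 'cy', 'camera_from_world'] [-0.1233  0.7462  0.845 ]
wrist 430.8755808324967 321.35510055368235 247.89959229941837 ['frame', 'vfov', 'cx', 'cy', 'camera_from_world'] [ 0.278  -0.5103  0.3726]
{'time_s': 0.15, 'q': array([-1.4103,  0.1814,  1.6078,  0.    ,  1.3538, -0.2063]), 'dq': array([ 0.0002, -0.0036, -0.0037,  0.0017, -0.0015,  0.0001]), 'joint_efforts': array([  0.0008, -44.5266, -35.1687,  -0.0003,   0.0058,  -0.    ]), 'eef_pos': array([ 0.2062, -0.5363,  0.2306]), 'eef_rot': array([-0.0007,  0.9832,  0.1824,  0.    ]), 'wrist_force': array([-0.0894, -0.1873, -0.3181]), 'torque': array([ 0.0138,  0.057 , -0.0026]), 'grasp_force': 0.0, 'opening': 0.999930712259051}
```

View pics/scene0.png

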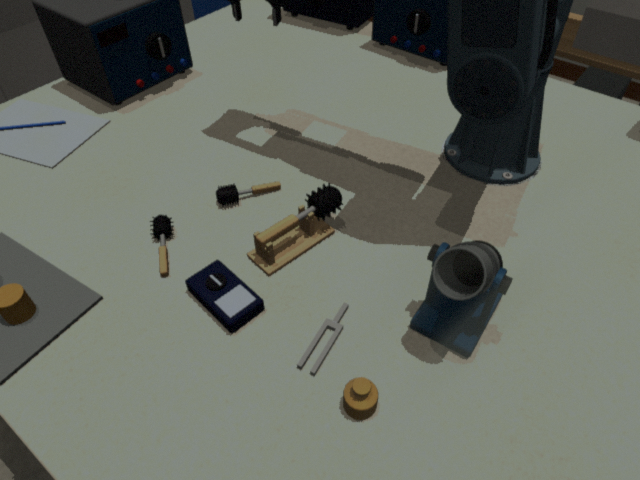

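View pics/side0.png

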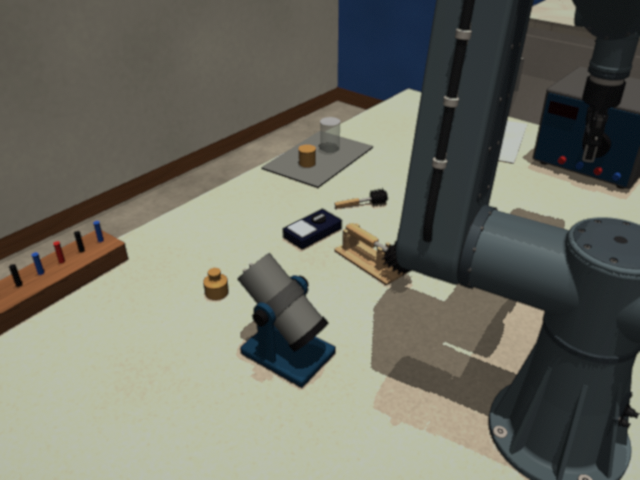

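Brush candidates in the scene view: the brush on the rest, with its handle at (283,225) and head at (325,200). Loose small brushes lie at (245,191) and (163,245). The one on the rest has the largest head, so I choose it. The tube is at (465,270).

Run:
```python
from h import *
import pickle
S=pickle.load(open("scene0.pkl","rb"));D=pickle.load(open("side0.pkl","rb"))
def crop(c,x,y,w,h): return cv2.resize(c["im"][y:y+h,x:x+w],(400,300),interpolation=cv2.INTER_CUBIC)
g=lambda im:np.clip(255*(im/255.)**0.6,0,255).astype(np.uint8)
m=np.vstack([np.hstack([crop(S,235,175,120,90)*1,crop(S,400,230,160,120)]),np.hstack([crop(D,320,200,120,90),crop(D,220,240,160,120)+0])])
m=g(m)
for i in range(0,800,50): cv2.line(m,(i,0),(i,6),(0,0,255),1);cv2.line(m,(i,300),(i,306),(0,0,255),1)
for i in range(0,600,50): cv2.line(m,(0,i),(6,i),(0,0,255),1);cv2.line(m,(400,i),(406,i),(0,0,255),1)
cv2.imwrite("pics/m1.png",m)
```

```text
(no output)
```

View pics/m1.png

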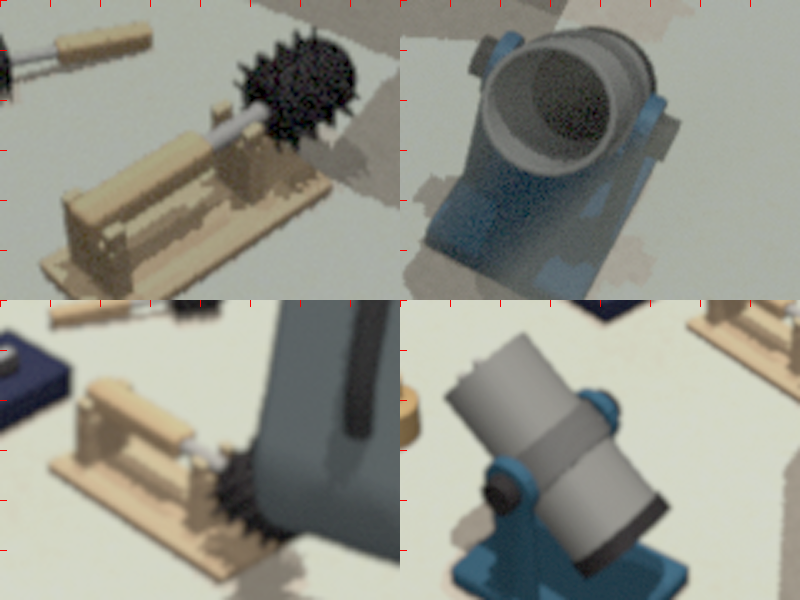

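The crops confirm that the large brush lies on the rest, its head towards the robot. The tube mouth is centred near scene (460,273) and side (254,266).

Run:
```python
from h import *
import pickle
np.set_printoptions(precision=4,suppress=True)
S=pickle.load(open("scene0.pkl","rb"));D=pickle.load(open("side0.pkl","rb"));W=pickle.load(open("wrist0.pkl","rb"))
s1=lambda x,y:(235+x/3.333,175+y/3.333); s2=lambda x,y:(400+(x-400)/2.5,230+y/2.5)
d1=lambda x,y:(320+x/3.333,200+(y-300)/3.333); d2=lambda x,y:(220+(x-400)/2.5,240+(y-300)/2.5)
print("base S L,R",onz(S,*s1(42,265),.01),onz(S,*s1(330,183),.01))
print("base D",onz(D,*d1(50,465),.01),onz(D,*d1(222,578),.01))
print("handle top S",onz(S,*s1(84,205),.07),onz(S,*s1(205,138),.07))
print("handle top D",onz(D,*d1(105,385),.07),onz(D,*d1(188,433),.07))
print("stemstart",tri(S,s1(212,145),D,d1(186,447)))
m=tri(S,s2(551,108),D,d2(484,366));print("mouth",m)
print("knobs S-D far", tri(S,s2(482,57),D,d2(500,492)),tri(S,s2(665,137),D,d2(603,412)))
print("knobs alt", tri(S,s2(665,137),D,d2(500,492)),tri(S,s2(482,57),D,d2(603,412)))
print("stand base D",[onz(D,*d2(*p),.022) for p in((453,572),(688,575))])
print("stand base S",[onz(S,*s2(*p),.022) for p in((427,240),)])
print("bottom D",d2(625,542))
```

```text
base S L,R [ 0.5966 -0.2215  0.01  ] [ 0.4422 -0.1315  0.01  ]
base D [ 0.5983 -0.1567  0.01  ] [ 0.4338 -0.1309  0.01  ]
handle top S [ 0.5851 -0.1909  0.07  ] [ 0.5046 -0.1733  0.07  ]
handle top D [ 0.5765 -0.189   0.07  ] [ 0.4989 -0.1787  0.07  ]
stemstart (array([ 0.498 , -0.1749,  0.06  ]), np.float64(0.002241896426270679))
mouth (array([0.5321, 0.1607, 0.1785]), np.float64(0.002441445431596209))
knobs S-D far (array([0.4935, 0.1382, 0.1111]), np.float64(0.09620538850114078)) (array([0.4539, 0.1768, 0.1525]), np.float64(0.09354192784646177))
knobs alt (array([0.4686, 0.2133, 0.1307]), np.float64(0.003810549606924951)) (array([0.4765, 0.0947, 0.1254]), np.float64(0.0010431770278830537))
stand base D [array([0.5232, 0.2152, 0.022 ]), array([0.3862, 0.1047, 0.022 ])]
stand base S [array([0.5507, 0.1131, 0.022 ])]
bottom D (310.0, 336.8)
```

Request:
servo_tool(steps=[{"dx": 0.13,"dy": 0.18,"dz": 0.01,"wz": -0.01},{"dx": 0.26,"dy": 0.36,"dz": 0.02,"wz": -0.02},{"dx": 0.39,"dy": 0.54,"dz": 0.03,"wz": -0.03},{"dx": 0.52,"dy": 0.72,"dz": 0.04,"wz": -0.035},{"dx": 0.64,"dy": 0.91,"dz": 0.05,"wz": -0.042}], jaw=1)

```text
$.steps[0]: bad value
```

Request:
servo_tool(steps=[{"dx": 0.13,"dy": 0.18,"dz": 0.01,"wz": -0.01},{"dx": 0.26,"dy": 0.36,"dz": 0.02,"wz": -0.02},{"dx": 0.39,"dy": 0.54,"dz": 0.03,"wz": -0.03},{"dx": 0.52,"dy": 0.72,"dz": 0.04,"wz": -0.035},{"dx": 0.64,"dy": 0.91,"dz": 0.05,"wz": -0.042}])

```text
$.steps[0]: bad value
```

Request:
servo_tool(steps=[{"dx": 0.13,"dy": 0.18,"dz": 0.01,"wz": -0.01},{"dx": 0.26,"dy": 0.36,"dz": 0.02,"wz": -0.02},{"dx": 0.39,"dy": 0.54,"dz": 0.03,"wz": -0.03},{"dx": 0.52,"dy": 0.72,"dz": 0.04,"wz": -0.035},{"dx": 0.64,"dy": 0.91,"dz": 0.05,"wz": -0.042}])

```text
$.steps[0]: bad value
```

Request:
servo_tool(steps=[{"dx": 0.13,"dy": 0.18,"dz": 0.01,"wz": -0.01},{"dx": 0.26,"dy": 0.36,"dz": 0.02,"wz": -0.02},{"dx": 0.39,"dy": 0.54,"dz": 0.03,"wz": -0.03},{"dx": 0.52,"dy": 0.72,"dz": 0.04,"wz": -0.035},{"dx": 0.62,"dy": 0.91,"dz": 0.05,"wz": -0.042}])

```text
$.steps[0]: bad value
```

Run:
```python
from h import *
import pickle
np.set_printoptions(precision=4,suppress=True)
W=cam("wrist");pickle.dump(W,open("wrist1.pkl","wb"));cv2.imwrite("pics/w1.png",np.clip(255*(W["im"]/255.)**.7,0,255))
o=ctrl.get_obs();print(o["time_s"],o["eef_pos"],o["eef_rot"],o["wrist_force"]);print(W["M"])
print(proj(W,[.54,-.1825,.06]),proj(W,[.4735,.154,.13]))
```

```text
0.2 [ 0.2062 -0.5364  0.2307] [-0.0005  0.9832  0.1824  0.    ] [-0.8442  0.5667  0.0427]
[[ 0.3585 -0.9335 -0.0006 -0.5759]
 [ 0.8908  0.3422 -0.299   0.0385]
 [ 0.2794  0.1066  0.9542 -0.3789]
 [ 0.      0.      0.      1.    ]]
(np.float64(-158.71746419363757), np.float64(-746.6746811934544)) (np.float64(-1911.363983434624), np.float64(-1676.7896203154964))[ WARN:0@0.966] global loadsave.cpp:1063 imwrite_ Unsupported depth image for selected encoder is fallbacked to CV_8U.
```

View pics/w1.png

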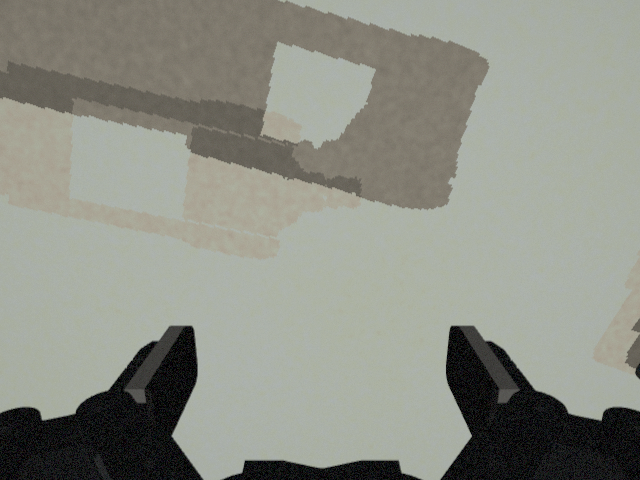

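The picture shows only bench and the open fingers, because the moves were refused. I'll resend them with all six fields in each row.

Request:
servo_tool(steps=[{"dx": 0.13,"dy": 0.18,"dz": 0.01,"wx": 0,"wy": 0,"wz": -0.01},{"dx": 0.26,"dy": 0.36,"dz": 0.02,"wx": 0,"wy": 0,"wz": -0.02},{"dx": 0.39,"dy": 0.54,"dz": 0.03,"wx": 0,"wy": 0,"wz": -0.03},{"dx": 0.52,"dy": 0.72,"dz": 0.04,"wx": 0,"wy": 0,"wz": -0.035},{"dx": 0.64,"dy": 0.91,"dz": 0.05,"wx": 0,"wy": 0,"wz": -0.042}], jaw=1)

```text
time_s: 0.62
eef_pos: [0.2707, -0.4449, 0.2361]
eef_rot: [-0.0, 0.993, 0.117, -0.0]
wrist_force: [0.4, -0.2, 0.3]
opening: 1.0
grasp_force: 0.0
```

Request:
servo_tool(steps=[{"dx": 0.13,"dy": 0.18,"dz": 0.01,"wx": 0,"wy": 0,"wz": -0.01},{"dx": 0.26,"dy": 0.36,"dz": 0.02,"wx": 0,"wy": 0,"wz": -0.02},{"dx": 0.39,"dy": 0.54,"dz": 0.03,"wx": 0,"wy": 0,"wz": -0.03},{"dx": 0.52,"dy": 0.72,"dz": 0.04,"wx": 0,"wy": 0,"wz": -0.035},{"dx": 0.64,"dy": 0.91,"dz": 0.05,"wx": 0,"wy": 0,"wz": -0.042}])

```text
time_s: 1.03
eef_pos: [0.3348, -0.3538, 0.2413]
eef_rot: [-0.0, 0.999, 0.051, 0.0]
wrist_force: [0.1, 0.2, 0.2]
opening: 1.0
grasp_force: 0.0
```

Request:
servo_tool(steps=[{"dx": 0.13,"dy": 0.18,"dz": 0.01,"wx": 0,"wy": 0,"wz": -0.01},{"dx": 0.26,"dy": 0.36,"dz": 0.02,"wx": 0,"wy": 0,"wz": -0.02},{"dx": 0.39,"dy": 0.54,"dz": 0.03,"wx": 0,"wy": 0,"wz": -0.03},{"dx": 0.52,"dy": 0.72,"dz": 0.04,"wx": 0,"wy": 0,"wz": -0.035},{"dx": 0.64,"dy": 0.91,"dz": 0.05,"wx": 0,"wy": 0,"wz": -0.042}])

```text
time_s: 1.45
eef_pos: [0.3987, -0.2628, 0.2463]
eef_rot: [0.0, 1.0, -0.015, 0.0]
wrist_force: [0.4, 0.2, 0.2]
opening: 1.001
grasp_force: 0.0
```

Request:
servo_tool(steps=[{"dx": 0.13,"dy": 0.18,"dz": 0.01,"wx": 0,"wy": 0,"wz": -0.01},{"dx": 0.26,"dy": 0.36,"dz": 0.02,"wx": 0,"wy": 0,"wz": -0.02},{"dx": 0.39,"dy": 0.54,"dz": 0.03,"wx": 0,"wy": 0,"wz": -0.03},{"dx": 0.52,"dy": 0.72,"dz": 0.04,"wx": 0,"wy": 0,"wz": -0.035},{"dx": 0.62,"dy": 0.91,"dz": 0.05,"wx": 0,"wy": 0,"wz": -0.042}])

```text
time_s: 1.87
eef_pos: [0.4609, -0.1718, 0.2513]
eef_rot: [-0.0, 0.997, -0.081, 0.0]
wrist_force: [0.6, -0.5, 1.0]
opening: 1.002
grasp_force: 0.0
```

Run:
```python
from h import *
import pickle
np.set_printoptions(precision=4,suppress=True)
W=cam("wrist");pickle.dump(W,open("wrist1.pkl","wb"));cv2.imwrite("pics/w2.png",np.clip(255*(W["im"]/255.)**.7,0,255).astype(np.uint8))
o=ctrl.get_obs();print(o["time_s"],o["eef_pos"],o["eef_rot"],o["wrist_force"])
print(proj(W,[.54,-.1825,.06]))
```

```text
1.9167 [ 0.462  -0.1689  0.2515] [-0.0011  0.9967 -0.0807  0.0006] [0.9466 2.6855 0.0451]
(np.float64(316.5105261647774), np.float64(109.08348099869565))
```

View pics/w2.png

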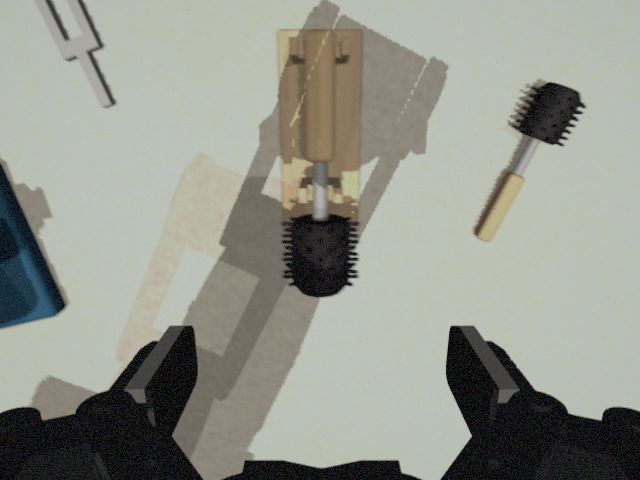

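Wrist view: the brush lies almost straight in the picture, with handle top ends near (319,31) and (318,160), stem to (320,217), and rest base corners at (278,29) and (363,30).

Run:
```python
from h import *
import pickle
np.set_printoptions(precision=4,suppress=True)
W=pickle.load(open("wrist1.pkl","rb"))
P=lambda u,v,z:onz(W,u,v,z)
a=P(319.5,31,.07);b=P(317.5,160,.07);d=(a-b);print("handle",a,b,np.linalg.norm(d),np.degrees(np.arctan2(d[1],d[0])),(a+b)/2)
b2=P(320.5,217,.066);d=a-b2;print("stem",b2,np.degrees(np.arctan2(d[1],d[0])))
c1=P(278,29,.01);c2=P(363,30,.01);d=c1-c2;print("base",c1,c2,np.linalg.norm(d),np.degrees(np.arctan2(-d[0],d[1])),(c1+c2)/2)
```

```text
handle [ 0.5894 -0.1929  0.07  ] [ 0.5044 -0.1774  0.07  ] 0.08632766472821038 -10.335265351060526 [ 0.5469 -0.1852  0.07  ]
stem [ 0.4605 -0.1725  0.066 ] -9.018997027939927
base [ 0.606  -0.1616  0.01  ] [ 0.5942 -0.2289  0.01  ] 0.06839350518082295 -9.888638649173766 [ 0.6001 -0.1953  0.01  ]
```

Request:
servo_tool(steps=[{"dx": 0.2,"dy": -0.03,"dz": -0.1,"wx": 0,"wy": 0,"wz": 0},{"dx": 0.45,"dy": -0.06,"dz": -0.3,"wx": 0,"wy": 0,"wz": 0},{"dx": 0.7,"dy": -0.1,"dz": -0.6,"wx": 0,"wy": 0,"wz": -0.001},{"dx": 0.85,"dy": -0.12,"dz": -0.9,"wx": 0,"wy": 0,"wz": -0.001},{"dx": 0.85,"dy": -0.12,"dz": -1.0,"wx": 0,"wy": 0,"wz": -0.001}])

```text
time_s: 2.33
eef_pos: [0.5449, -0.1839, 0.1463]
eef_rot: [-0.001, 0.997, -0.082, -0.003]
wrist_force: [-1.7, 0.1, -0.7]
opening: 0.998
grasp_force: 0.0
```

Request:
servo_tool(steps=[{"dx": 0,"dy": 0,"dz": 0,"wx": 0,"wy": 0,"wz": 0},{"dx": 0,"dy": 0,"dz": 0,"wx": 0,"wy": 0,"wz": 0},{"dx": 0,"dy": 0,"dz": 0,"wx": 0,"wy": 0,"wz": 0},{"dx": 0,"dy": 0,"dz": 0,"wx": 0,"wy": 0,"wz": 0},{"dx": 0,"dy": 0,"dz": 0,"wx": 0,"wy": 0,"wz": 0}])

```text
time_s: 2.75
eef_pos: [0.5458, -0.1853, 0.1534]
eef_rot: [0.001, 0.997, -0.082, 0.002]
wrist_force: [0.7, -0.1, 0.4]
opening: 0.999
grasp_force: 0.0
```

Run:
```python
from h import *
import pickle
np.set_printoptions(precision=4,suppress=True)
W=cam("wrist");S=cam("scene");D=cam("side")
o=ctrl.get_obs();print(o["time_s"],o["eef_pos"],o["eef_rot"],o["wrist_force"])
g=lambda im:np.clip(255*(im/255.)**.7,0,255).astype(np.uint8)
w=W["im"].copy()
cr=lambda c,x,y,ww,h:cv2.resize(c["im"][y:y+h,x:x+ww],(267,200),interpolation=cv2.INTER_CUBIC)
m=np.vstack([cv2.resize(w,(533,400)),np.hstack([cr(S,235,165,120,90),cr(D,320,200,120,90)[:,:266]])])
cv2.imwrite("pics/w3.png",g(m));pickle.dump((W,S,D),open("c3.pkl","wb"))
```

```text
2.9 [ 0.5455 -0.185   0.1524] [ 0.0004  0.9966 -0.0821  0.0008] [ 0.5814  0.3749 -0.07  ]
```

View pics/w3.png

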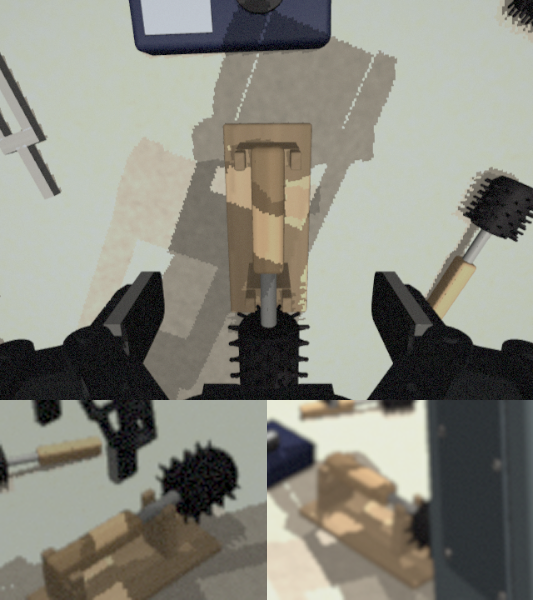

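Now the handle runs from (320,176) to (322,328) in full wrist pixels, centred between the fingers. The rest's far corners are at (268,149) and (374,149).

Run:
```python
from h import *
import pickle
np.set_printoptions(precision=4,suppress=True)
W=pickle.load(open("c3.pkl","rb"))[0]
P=lambda u,v,z:onz(W,u*1.2,v*1.2,z)
a=P(267.5,146,.07);b=P(267.7,273,.07);d=(a-b);print("handle",a,b,np.linalg.norm(d),np.degrees(np.arctan2(d[1],d[0])),(a+b)/2)
b2=P(268.5,325,.066);d=a-b2;print("stem",b2,np.degrees(np.arctan2(d[1],d[0])))
c1=P(223.5,123.5,.01);c2=P(312,124,.01);d=c1-c2;print("base",c1,c2,np.linalg.norm(d),np.degrees(np.arctan2(-d[0],d[1])),(c1+c2)/2)
e=np.array([.986,-.168,0]);print("seats",(c1+c2)/2-.055*e,b+.045*e,a-.045*e)
```

```text
handle [ 0.5913 -0.1942  0.07  ] [ 0.5043 -0.1799  0.07  ] 0.0882284163188235 -9.354089699356736 [ 0.5478 -0.187   0.07  ]
stem [ 0.4596 -0.173   0.066 ] -9.123310148638257
base [ 0.6061 -0.162   0.01  ] [ 0.5945 -0.2299  0.01  ] 0.0688175325295985 -9.752983568776582 [ 0.6003 -0.1959  0.01  ]
seats [ 0.5461 -0.1867  0.01  ] [ 0.5486 -0.1874  0.07  ] [ 0.5469 -0.1866  0.07  ]
```

Request:
servo_tool(steps=[{"dx": 0.005,"dy": -0.01,"dz": -0.15,"wx": 0,"wy": 0,"wz": 0},{"dx": 0.015,"dy": -0.02,"dz": -0.35,"wx": 0,"wy": 0,"wz": 0},{"dx": 0.015,"dy": -0.02,"dz": -0.55,"wx": 0,"wy": 0,"wz": 0},{"dx": 0.015,"dy": -0.02,"dz": -0.75,"wx": 0,"wy": 0,"wz": 0},{"dx": 0.015,"dy": -0.02,"dz": -0.9,"wx": 0,"wy": 0,"wz": 0}])

```text
time_s: 3.32
eef_pos: [0.5462, -0.1865, 0.0601]
eef_rot: [-0.0, 0.997, -0.082, -0.0]
wrist_force: [0.2, 0.2, -0.4]
opening: 0.999
grasp_force: 0.0
```

Request:
servo_tool(steps=[{"dx": 0,"dy": 0,"dz": -0.1,"wx": 0,"wy": 0,"wz": 0},{"dx": 0,"dy": 0,"dz": -0.19,"wx": 0,"wy": 0,"wz": 0},{"dx": 0,"dy": 0,"dz": -0.19,"wx": 0,"wy": 0,"wz": 0},{"dx": 0,"dy": 0,"dz": -0.19,"wx": 0,"wy": 0,"wz": 0},{"dx": 0,"dy": 0,"dz": -0.19,"wx": 0,"wy": 0,"wz": 0}])

```text
time_s: 3.73
eef_pos: [0.5475, -0.1872, 0.0433]
eef_rot: [0.0, 0.997, -0.082, 0.001]
wrist_force: [-0.6, -0.4, 0.5]
opening: 1.002
grasp_force: 0.0
```

Request:
servo_tool(steps=[{"dx": 0,"dy": 0,"dz": 0,"wx": 0,"wy": 0,"wz": 0},{"dx": 0,"dy": 0,"dz": 0,"wx": 0,"wy": 0,"wz": 0},{"dx": 0,"dy": 0,"dz": 0,"wx": 0,"wy": 0,"wz": 0},{"dx": 0,"dy": 0,"dz": 0,"wx": 0,"wy": 0,"wz": 0},{"dx": 0,"dy": 0,"dz": 0,"wx": 0,"wy": 0,"wz": 0}], jaw=0)

```text
time_s: 4.15
eef_pos: [0.5468, -0.1868, 0.0425]
eef_rot: [0.0, 0.997, -0.082, 0.0]
wrist_force: [0.2, 0.0, -0.6]
opening: 0.303
grasp_force: 0.0
```

Request:
servo_tool(steps=[{"dx": 0,"dy": 0,"dz": 0,"wx": 0,"wy": 0,"wz": 0},{"dx": 0,"dy": 0,"dz": 0,"wx": 0,"wy": 0,"wz": 0},{"dx": 0,"dy": 0,"dz": 0,"wx": 0,"wy": 0,"wz": 0},{"dx": 0,"dy": 0,"dz": 0,"wx": 0,"wy": 0,"wz": 0},{"dx": 0,"dy": 0,"dz": 0,"wx": 0,"wy": 0,"wz": 0}])

```text
time_s: 4.57
eef_pos: [0.547, -0.1869, 0.0427]
eef_rot: [0.0, 0.997, -0.082, 0.0]
wrist_force: [-0.8, -0.1, 5.6]
opening: 0.25
grasp_force: 59.3
```

Run:
```python
from h import *
import pickle
W=cam("wrist");S=cam("scene");D=cam("side")
o=ctrl.get_obs();print(o["time_s"],o["eef_pos"],o["eef_rot"],o["wrist_force"],o["torque"],o["opening"],o["grasp_force"])
pickle.dump((W,S,D),open("c4.pkl","wb"))
```

```text
4.7167 [ 0.54700072 -0.18691264  0.04267267] [ 1.34986174e-04  9.96635018e-01 -8.19666910e-02  2.88662774e-04] [-0.9369186  -0.24583972  5.15786238] [ 0.14148453  0.10649577 -0.01172365] 0.25103390861355385 59.386616349220276
```

Gripped. I'll lift clear, then take a closer look at the tube from the clean first pictures.

Request:
servo_tool(steps=[{"dx": 0,"dy": 0,"dz": 0.06,"wx": 0,"wy": 0,"wz": 0},{"dx": 0,"dy": 0,"dz": 0.2,"wx": 0,"wy": 0,"wz": 0},{"dx": 0,"dy": 0,"dz": 0.45,"wx": 0,"wy": 0,"wz": 0},{"dx": 0,"dy": 0,"dz": 0.7,"wx": 0,"wy": 0,"wz": 0},{"dx": 0,"dy": 0,"dz": 1.0,"wx": 0,"wy": 0,"wz": 0}])

```text
time_s: 5.13
eef_pos: [0.5451, -0.1859, 0.1414]
eef_rot: [-0.001, 0.997, -0.082, -0.002]
wrist_force: [0.5, 0.3, -1.6]
opening: 0.247
grasp_force: 58.7
```

Run:
```python
from h import *
import pickle
S,D=[pickle.load(open(n+"0.pkl","rb"))["im"] for n in("scene","side")]
a=cv2.resize(S[235:310,430:480+30],(427,400),interpolation=cv2.INTER_CUBIC)  # 80x75 *5.333
b=cv2.resize(D[250:350,235:330],(380,400),interpolation=cv2.INTER_CUBIC) # *4
a=a[:,:420]
m=np.clip(255*(np.hstack([a,b])/255.)**.6,0,255).astype(np.uint8)
m=cv2.copyMakeBorder(m,0,12,0,0,cv2.BORDER_CONSTANT)
for i in range(0,800,50): cv2.line(m,(i,400),(i,411),(0,0,255),1)
for i in range(0,400,50): cv2.line(m,(0,i),(8,i),(0,0,255),1)
cv2.imwrite("pics/t1.png",m)
```

```text
(no output)
```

View pics/t1.png

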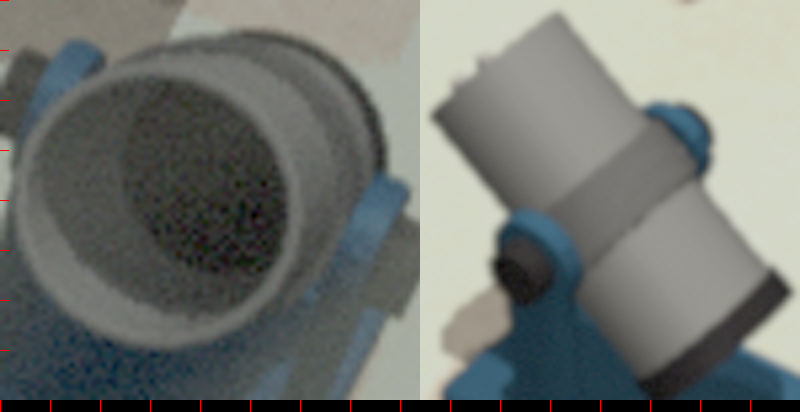

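The mouth is a clear ellipse in the scene view, with its outer rim centred near (157,208) in the crop. In the side view the tube's silhouette edges run (432,115)→(640,380) and (558,12)→(775,268).

Run:
```python
from h import *
import pickle
from scipy.optimize import least_squares, brentq
np.set_printoptions(precision=4,suppress=True)
S,D=[pickle.load(open(n+"0.pkl","rb")) for n in("scene","side")]
sp=lambda x,y:(430+x/5.3375,235+y/5.333); dp=lambda x,y:(235+(x-420)/4,250+y/4)
def pl(p,q):
    a=ray(D,*dp(*p))[1];b=ray(D,*dp(*q))[1];n=np.cross(a,b);return n/np.linalg.norm(n)
n1=pl((432,115),(640,380));n2=pl((558,12),(775,268))
n=n1+n2;n/=np.linalg.norm(n);o=ray(D,300,300)[0]
half=np.degrees(np.arccos(n1@n2))/2
axis_dist=.038/np.sin(np.radians(half));print("dist cam-axis line",axis_dist)
so,sd=ray(S,*sp(157,208))
m=so+sd*(n@(o-so))/(n@sd);print("mouth",m)
adir=np.cross(n1,n2);adir/=np.linalg.norm(adir);print("vp axis",adir)
# hinge on plane z=.13, 80 mm from mouth
l=np.cross(n,[0,0,1]);l/=np.linalg.norm(l)
h0=np.array([m[0],m[1],.13]); h0[:2]-= n[:2]*(n@(h0-o))/(n[:2]@n[:2])
f=lambda t:np.linalg.norm(h0+t*l-m)-.08
for b in((-.12,0),(0,.12)):
    try:
        t=brentq(f,*b);h=h0+t*l;a=(m-h)/.08;print("hinge",h,"pitch",np.degrees(np.arcsin(a[2])),"yaw",np.degrees(np.arctan2(a[1],a[0])))
    except Exception as e: print(e)
# full fit: hinge xy, pitch, yaw
k=[(S,sp(28,92)),(D,dp(522,270)),(D,dp(697,135)),(S,sp(400,262))]
def model(p):
    h=np.array([p[0],p[1],.13]);a=np.array([np.cos(p[2])*np.cos(p[3]),np.cos(p[2])*np.sin(p[3]),np.sin(p[2])]);return h,a
def res(p):
    h,a=model(p);M=h+.08*a;y=np.array([-np.sin(p[3]),np.cos(p[3]),0]);u=np.cross(y,a)
    r=list(np.subtract(proj(S,M),sp(157,208)))
    # silhouette in side: tangency
    for nn in(n1,n2):
        for s in(-.08,.08): r.append((abs(nn@(h+s*a-o))-.038)*610/.75)
    B=h-.08*a
    r+=list(.5*np.subtract(proj(D,M),dp(495,64)))+list(.5*np.subtract(proj(D,B),dp(712,330)))
    # scene rim extremes
    T=[M+.038*(np.cos(t)*y+np.sin(t)*u) for t in np.linspace(0,6.283,73)];q=np.array([proj(S,t) for t in T])
    r+=[q[:,0].min()-sp(15,0)[0],q[:,0].max()-sp(301,0)[0],q[:,1].min()-sp(0,68)[1],q[:,1].max()-sp(0,348)[1]]
    return r
r=least_squares(res,[.4725,.154,np.radians(38),np.radians(5)],loss="soft_l1")
h,a=model(r.x);print("fit",r.x[:2],np.degrees(r.x[2:]),"mouth",h+.08*a);print(np.array(res(r.x)))
# dark ellipse edge in scene -> depth if piston face
for d in(.07,.08,.09,.1,.11,.12):
    y=np.array([-a[1],a[0],0]);y/=np.linalg.norm(y);u=np.cross(y,a);C=h+(.08-d)*a
    q=np.array([proj(S,C+.034*(np.cos(t)*y+np.sin(t)*u)) for t in np.linspace(0,6.283,73)])
    print(d,"crop left",(q[:,0].min()-430)*5.3375,"bottom",(q[:,1].max()-235)*5.333,"top",(q[:,1].min()-235)*5.333)
```

```text
dist cam-axis line 0.9961534663715323
mouth [ 0.2096  0.0706 -0.2   ]
vp axis [-0.9455  0.1972 -0.259 ]
f(a) and f(b) must have different signs
f(a) and f(b) must have different signs
fit [0.4716 0.1552] [37.4659  4.4138] mouth [0.5349 0.1601 0.1787]
[-0.7826 -0.6344  0.7109 -3.4092  0.8297  0.4987 -0.7643  0.0023  0.9052
  1.0087 -0.8756  0.2584 -1.3016 -0.098 ]
0.07 crop left 84.23646188499401 bottom 292.35428609335236 top 57.16064306928118
0.08 crop left 91.92240550590662 bottom 287.1574669466077 top 54.69493201496034
0.09 crop left 99.43430453917054 bottom 282.08037466616776 top 52.28624937999289
0.1 crop left 106.7780045369511 bottom 277.11891888069187 top 49.93263930217547
0.11 crop left 113.95909217399827 bottom 272.26919344647195 top 47.632234346771156
0.12 crop left 120.9829094215972 bottom 267.5274661910531 top 45.38325056493947
```

Request:
servo_tool(steps=[{"dx": 0.05,"dy": 0.1,"dz": 0.12,"wx": 0,"wy": 0,"wz": 0.01},{"dx": 0.13,"dy": 0.28,"dz": 0.25,"wx": 0,"wy": 0,"wz": 0.025},{"dx": 0.21,"dy": 0.46,"dz": 0.4,"wx": 0,"wy": 0,"wz": 0.045},{"dx": 0.3,"dy": 0.65,"dz": 0.55,"wx": 0,"wy": 0,"wz": 0.065},{"dx": 0.4,"dy": 0.85,"dz": 0.7,"wx": 0,"wy": 0,"wz": 0.077}])

```text
time_s: 5.55
eef_pos: [0.5864, -0.1002, 0.2118]
eef_rot: [-0.001, 0.999, 0.041, -0.001]
wrist_force: [-0.4, -0.2, -2.3]
opening: 0.246
grasp_force: 58.8
```

Request:
servo_tool(steps=[{"dx": 0.1,"dy": 0.2,"dz": 0.16,"wx": 0,"wy": 0,"wz": 0},{"dx": 0.2,"dy": 0.4,"dz": 0.32,"wx": 0,"wy": 0,"wz": 0},{"dx": 0.3,"dy": 0.6,"dz": 0.48,"wx": 0,"wy": 0,"wz": 0},{"dx": 0.4,"dy": 0.8,"dz": 0.64,"wx": 0,"wy": 0,"wz": 0},{"dx": 0.5,"dy": 1.0,"dz": 0.8,"wx": 0,"wy": 0,"wz": 0}])

```text
time_s: 5.97
eef_pos: [0.6366, 0.0003, 0.2917]
eef_rot: [-0.0, 0.999, 0.04, -0.001]
wrist_force: [0.6, -0.4, -2.6]
opening: 0.248
grasp_force: 58.8
```

Request:
servo_tool(steps=[{"dx": 0.1,"dy": 0.2,"dz": 0,"wx": 0.0016,"wy": -0.021,"wz": 0},{"dx": 0.2,"dy": 0.4,"dz": 0,"wx": 0.0032,"wy": -0.042,"wz": 0},{"dx": 0.3,"dy": 0.6,"dz": 0,"wx": 0.0048,"wy": -0.062,"wz": 0},{"dx": 0.4,"dy": 0.8,"dz": 0,"wx": 0.0064,"wy": -0.083,"wz": 0},{"dx": 0.5,"dy": 1.0,"dz": 0,"wx": 0.008,"wy": -0.104,"wz": 0}])

```text
time_s: 6.38
eef_pos: [0.6865, 0.1002, 0.291]
eef_rot: [-0.007, 0.986, 0.039, 0.164]
wrist_force: [-0.9, -0.5, -2.1]
opening: 0.246
grasp_force: 58.8
```

Request:
servo_tool(steps=[{"dx": 0.05,"dy": 0.18,"dz": 0,"wx": 0.0016,"wy": -0.021,"wz": 0},{"dx": 0.1,"dy": 0.36,"dz": 0,"wx": 0.0032,"wy": -0.042,"wz": 0},{"dx": 0.15,"dy": 0.54,"dz": 0,"wx": 0.0048,"wy": -0.062,"wz": 0},{"dx": 0.2,"dy": 0.7,"dz": 0,"wx": 0.0064,"wy": -0.083,"wz": 0},{"dx": 0.25,"dy": 0.76,"dz": 0.01,"wx": 0.008,"wy": -0.1037,"wz": 0}])

```text
time_s: 6.8
eef_pos: [0.7105, 0.1773, 0.2915]
eef_rot: [-0.013, 0.946, 0.038, 0.321]
wrist_force: [0.3, -0.4, -2.3]
opening: 0.25
grasp_force: 58.8
```

Request:
servo_tool(steps=[{"dx": 0,"dy": 0,"dz": 0,"wx": 0,"wy": 0,"wz": 0},{"dx": 0,"dy": 0,"dz": 0,"wx": 0,"wy": 0,"wz": 0},{"dx": 0,"dy": 0,"dz": 0,"wx": 0,"wy": 0,"wz": 0},{"dx": 0,"dy": 0,"dz": 0,"wx": 0,"wy": 0,"wz": 0},{"dx": 0,"dy": 0,"dz": 0,"wx": 0,"wy": 0,"wz": 0}])

```text
time_s: 7.22
eef_pos: [0.7123, 0.1735, 0.2938]
eef_rot: [-0.012, 0.946, 0.036, 0.321]
wrist_force: [-0.3, 0.4, -0.8]
opening: 0.243
grasp_force: 58.9
```

```bash
cat >> h.py <<'E'
from scipy.spatial.transform import Rotation as Ro
H=np.array([.4716,.1552,.13]);al,ps=np.radians([37.5,4.4])
A=np.array([np.cos(al)*np.cos(ps),np.cos(al)*np.sin(ps),np.sin(al)]);M0=H+.08*A
Y=np.array([-np.sin(ps),np.cos(ps),0]);U=np.cross(Y,A)
np.set_printoptions(precision=4,suppress=True)
def state():
    o=ctrl.get_obs();q=o["eef_rot"];R=Ro.from_quat([*q[1:],q[0]]).as_matrix()
    O=o["eef_pos"]-.0173*R[:,2];tip=O-.15*R[:,0];d=tip-M0;do=O-M0
    print("t",o["time_s"],"tcp",o["eef_pos"],"F",o["wrist_force"],"Fax",o["wrist_force"]@A,"grip",o["grasp_force"])
    print("tip mm along/side/up",1e3*d@A,1e3*d@Y,1e3*d@U,"orig side/up",1e3*do@Y,1e3*do@U,"xdir",R[:,0],"A",A,"err deg",np.degrees(np.arccos(R[:,0]@A)))
    return o,R,tip,O
E
python3 - <<'E'
from h import *
import pickle
o,R,tip,O=state()
S=cam("scene");D=cam("side");pickle.dump((S,D),open("c5.pkl","wb"))
print(proj(S,tip),proj(S,M0),proj(D,tip),proj(D,M0))
cr=lambda c,x,y,w,h:cv2.resize(c["im"][y:y+h,x:x+w],(400,400),interpolation=cv2.INTER_CUBIC)
m=np.hstack([cr(S,400,190,160,160),cr(D,190,180,160,160)])
cv2.imwrite("pics/p5.png",np.clip(255*(m/255.)**.6,0,255).astype(np.uint8))
E
```

```text
t 7.2167 tcp [0.7123 0.1735 0.2938] F [-0.2946  0.3601 -0.7636] Fax -0.6760204202258461 grip 58.85688006877899
tip mm along/side/up 61.2429394764594 -0.2253884328428608 -0.29730078471835597 orig side/up -0.1638394347169445 -0.2800037748655626 xdir [0.7911 0.0613 0.6087] A [0.791  0.0609 0.6088] err deg 0.024420719073196557
(np.float64(448.89302950262424), np.float64(278.77762091181455)) (np.float64(458.6291210417624), np.float64(273.3378338232658)) (np.float64(230.54939332516537), np.float64(239.85247739104648)) (np.float64(252.23368580408948), np.float64(265.985832719191))
```

View pics/p5.png

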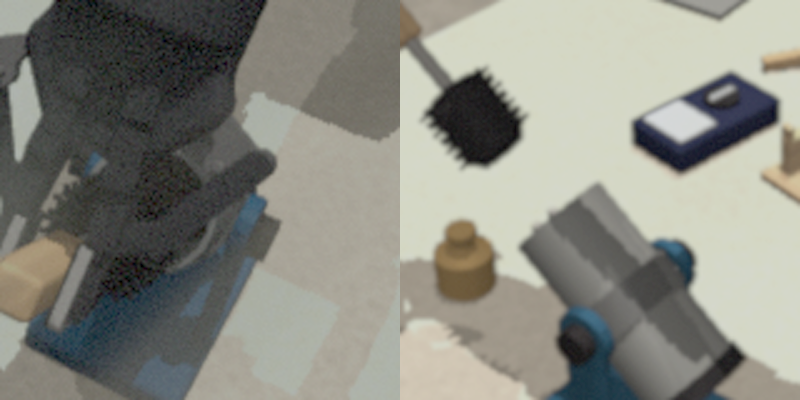

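The side view shows the head just in front of the mouth and in line with the tube, as predicted within about 2 mm. I'll enter slowly.

Request:
servo_tool(steps=[{"dx": -0.08,"dy": -0.006,"dz": -0.061,"wx": 0,"wy": 0,"wz": 0},{"dx": -0.16,"dy": -0.012,"dz": -0.123,"wx": 0,"wy": 0,"wz": 0},{"dx": -0.24,"dy": -0.018,"dz": -0.185,"wx": 0,"wy": 0,"wz": 0},{"dx": -0.32,"dy": -0.024,"dz": -0.246,"wx": 0,"wy": 0,"wz": 0},{"dx": -0.396,"dy": -0.03,"dz": -0.304,"wx": 0,"wy": 0,"wz": 0}])

```text
time_s: 7.73
eef_pos: [0.6717, 0.1709, 0.2626]
eef_rot: [-0.012, 0.946, 0.037, 0.321]
wrist_force: [-0.4, -0.1, -1.9]
opening: 0.25
grasp_force: 58.9
```

Request:
servo_tool(steps=[{"dx": -0.05,"dy": -0.004,"dz": -0.038,"wx": 0,"wy": 0,"wz": 0},{"dx": -0.1,"dy": -0.008,"dz": -0.077,"wx": 0,"wy": 0,"wz": 0},{"dx": -0.15,"dy": -0.012,"dz": -0.115,"wx": 0,"wy": 0,"wz": 0},{"dx": -0.2,"dy": -0.015,"dz": -0.154,"wx": 0,"wy": 0,"wz": 0},{"dx": -0.237,"dy": -0.018,"dz": -0.183,"wx": 0,"wy": 0,"wz": 0}])

```text
time_s: 8.15
eef_pos: [0.6479, 0.1694, 0.2442]
eef_rot: [-0.012, 0.946, 0.037, 0.321]
wrist_force: [-0.9, -0.1, -2.3]
opening: 0.246
grasp_force: 58.9
```

Run:
```python
from h import *
state()
```

```text
t 8.15 tcp [0.6479 0.1694 0.2442] F [-0.8841 -0.069  -2.2811] Fax -2.092168219492677 grip 58.85708749294281
tip mm along/side/up -20.12705814451008 0.49961481676192987 -0.27250656466611467 orig side/up 0.648276668233347 -0.2457854015367289 xdir [0.791  0.0619 0.6086] A [0.791  0.0609 0.6088] err deg 0.05769466486085929
```

Request:
servo_tool(steps=[{"dx": -0.05,"dy": -0.004,"dz": -0.038,"wx": 0,"wy": 0,"wz": 0},{"dx": -0.1,"dy": -0.008,"dz": -0.077,"wx": 0,"wy": 0,"wz": 0},{"dx": -0.15,"dy": -0.012,"dz": -0.115,"wx": 0,"wy": 0,"wz": 0},{"dx": -0.2,"dy": -0.015,"dz": -0.154,"wx": 0,"wy": 0,"wz": 0},{"dx": -0.237,"dy": -0.018,"dz": -0.183,"wx": 0,"wy": 0,"wz": 0}])

```text
time_s: 8.57
eef_pos: [0.6239, 0.1677, 0.2256]
eef_rot: [-0.012, 0.946, 0.037, 0.321]
wrist_force: [-0.0, -0.5, -1.4]
opening: 0.242
grasp_force: 58.9
```

Request:
servo_tool(steps=[{"dx": -0.03,"dy": -0.002,"dz": -0.023,"wx": 0,"wy": 0,"wz": 0},{"dx": -0.06,"dy": -0.005,"dz": -0.046,"wx": 0,"wy": 0,"wz": 0},{"dx": -0.087,"dy": -0.007,"dz": -0.067,"wx": 0,"wy": 0,"wz": 0},{"dx": -0.111,"dy": -0.009,"dz": -0.085,"wx": 0,"wy": 0,"wz": 0},{"dx": -0.111,"dy": -0.009,"dz": -0.085,"wx": 0,"wy": 0,"wz": 0}])

```text
time_s: 8.98
eef_pos: [0.613, 0.1667, 0.2172]
eef_rot: [-0.012, 0.946, 0.037, 0.321]
wrist_force: [-0.2, -0.2, -2.3]
opening: 0.246
grasp_force: 58.9
```

Request:
servo_tool(steps=[{"dx": 0,"dy": 0,"dz": 0,"wx": 0,"wy": 0,"wz": 0},{"dx": 0,"dy": 0,"dz": 0,"wx": 0,"wy": 0,"wz": 0},{"dx": 0,"dy": 0,"dz": 0,"wx": 0,"wy": 0,"wz": 0},{"dx": 0,"dy": 0,"dz": 0,"wx": 0,"wy": 0,"wz": 0},{"dx": 0,"dy": 0,"dz": 0,"wx": 0,"wy": 0,"wz": 0}])

```text
time_s: 9.4
eef_pos: [0.6138, 0.1667, 0.2179]
eef_rot: [-0.012, 0.946, 0.037, 0.321]
wrist_force: [-0.1, -0.1, -1.3]
opening: 0.247
grasp_force: 58.9
```

Run:
```python
from h import *
state()
```

```text
t 9.4 tcp [0.6138 0.1667 0.2179] F [-0.0855 -0.1268 -1.3139] Fax -0.8751892291910193 grip 58.85700523853302
tip mm along/side/up -63.28248016444135 0.45013674273611404 -0.18953002926533458 orig side/up 0.588383114584893 -0.21784680609187745 xdir [0.7908 0.0618 0.6089] A [0.791  0.0609 0.6088] err deg 0.053902584532927775
```

Request:
servo_tool(steps=[{"dx": -0.008,"dy": -0.001,"dz": -0.006,"wx": 0,"wy": 0,"wz": 0},{"dx": -0.016,"dy": -0.001,"dz": -0.012,"wx": 0,"wy": 0,"wz": 0},{"dx": -0.024,"dy": -0.002,"dz": -0.018,"wx": 0,"wy": 0,"wz": 0},{"dx": -0.032,"dy": -0.0025,"dz": -0.024,"wx": 0,"wy": 0,"wz": 0},{"dx": -0.032,"dy": -0.0025,"dz": -0.024,"wx": 0,"wy": 0,"wz": 0}])

```text
time_s: 9.82
eef_pos: [0.6101, 0.1665, 0.215]
eef_rot: [-0.012, 0.946, 0.037, 0.321]
wrist_force: [0.5, 1.1, -1.7]
opening: 0.246
grasp_force: 58.9
```

Request:
servo_tool(steps=[{"dx": -0.008,"dy": -0.001,"dz": -0.006,"wx": 0,"wy": 0,"wz": 0},{"dx": -0.016,"dy": -0.001,"dz": -0.012,"wx": 0,"wy": 0,"wz": 0},{"dx": -0.024,"dy": -0.002,"dz": -0.018,"wx": 0,"wy": 0,"wz": 0},{"dx": -0.032,"dy": -0.0025,"dz": -0.024,"wx": 0,"wy": 0,"wz": 0},{"dx": -0.032,"dy": -0.0025,"dz": -0.024,"wx": 0,"wy": 0,"wz": 0}])

```text
time_s: 10.23
eef_pos: [0.6069, 0.1663, 0.2127]
eef_rot: [-0.012, 0.946, 0.037, 0.321]
wrist_force: [-0.2, 0.7, -2.2]
opening: 0.248
grasp_force: 58.9
```

Request:
servo_tool(steps=[{"dx": -0.008,"dy": -0.001,"dz": -0.006,"wx": 0,"wy": 0,"wz": 0},{"dx": -0.016,"dy": -0.001,"dz": -0.012,"wx": 0,"wy": 0,"wz": 0},{"dx": -0.024,"dy": -0.002,"dz": -0.018,"wx": 0,"wy": 0,"wz": 0},{"dx": -0.032,"dy": -0.0025,"dz": -0.024,"wx": 0,"wy": 0,"wz": 0},{"dx": -0.032,"dy": -0.0025,"dz": -0.024,"wx": 0,"wy": 0,"wz": 0}])

```text
time_s: 10.65
eef_pos: [0.6038, 0.166, 0.2103]
eef_rot: [-0.012, 0.946, 0.037, 0.321]
wrist_force: [-0.3, -0.8, -0.9]
opening: 0.244
grasp_force: 58.9
```

Request:
servo_tool(steps=[{"dx": -0.008,"dy": -0.001,"dz": -0.006,"wx": 0,"wy": 0,"wz": 0},{"dx": -0.016,"dy": -0.001,"dz": -0.012,"wx": 0,"wy": 0,"wz": 0},{"dx": -0.024,"dy": -0.002,"dz": -0.018,"wx": 0,"wy": 0,"wz": 0},{"dx": -0.032,"dy": -0.0025,"dz": -0.024,"wx": 0,"wy": 0,"wz": 0},{"dx": -0.032,"dy": -0.0025,"dz": -0.024,"wx": 0,"wy": 0,"wz": 0}])

```text
time_s: 11.07
eef_pos: [0.6006, 0.1657, 0.2079]
eef_rot: [-0.012, 0.946, 0.037, 0.321]
wrist_force: [-0.1, -0.6, -2.2]
opening: 0.245
grasp_force: 58.9
```

Request:
servo_tool(steps=[{"dx": -0.008,"dy": -0.001,"dz": -0.006,"wx": 0,"wy": 0,"wz": 0},{"dx": -0.016,"dy": -0.001,"dz": -0.012,"wx": 0,"wy": 0,"wz": 0},{"dx": -0.024,"dy": -0.002,"dz": -0.018,"wx": 0,"wy": 0,"wz": 0},{"dx": -0.032,"dy": -0.0025,"dz": -0.024,"wx": 0,"wy": 0,"wz": 0},{"dx": -0.032,"dy": -0.0025,"dz": -0.024,"wx": 0,"wy": 0,"wz": 0}])

```text
time_s: 11.48
eef_pos: [0.5974, 0.1655, 0.2055]
eef_rot: [-0.012, 0.946, 0.037, 0.321]
wrist_force: [0.7, -0.2, -2.1]
opening: 0.244
grasp_force: 58.9
```

Request:
servo_tool(steps=[{"dx": -0.008,"dy": -0.001,"dz": -0.006,"wx": 0,"wy": 0,"wz": 0},{"dx": -0.016,"dy": -0.001,"dz": -0.012,"wx": 0,"wy": 0,"wz": 0},{"dx": -0.024,"dy": -0.002,"dz": -0.018,"wx": 0,"wy": 0,"wz": 0},{"dx": -0.032,"dy": -0.0025,"dz": -0.024,"wx": 0,"wy": 0,"wz": 0},{"dx": -0.032,"dy": -0.0025,"dz": -0.024,"wx": 0,"wy": 0,"wz": 0}])

```text
time_s: 11.9
eef_pos: [0.5941, 0.1652, 0.2031]
eef_rot: [-0.012, 0.946, 0.037, 0.321]
wrist_force: [0.4, -0.1, -1.7]
opening: 0.249
grasp_force: 58.9
```

Tip is about 88 mm in, with no contact yet.

Request:
servo_tool(steps=[{"dx": -0.008,"dy": -0.001,"dz": -0.006,"wx": 0,"wy": 0,"wz": 0},{"dx": -0.016,"dy": -0.001,"dz": -0.012,"wx": 0,"wy": 0,"wz": 0},{"dx": -0.024,"dy": -0.002,"dz": -0.018,"wx": 0,"wy": 0,"wz": 0},{"dx": -0.032,"dy": -0.0025,"dz": -0.024,"wx": 0,"wy": 0,"wz": 0},{"dx": -0.032,"dy": -0.0025,"dz": -0.024,"wx": 0,"wy": 0,"wz": 0}])

```text
time_s: 12.32
eef_pos: [0.591, 0.165, 0.2007]
eef_rot: [-0.012, 0.946, 0.037, 0.321]
wrist_force: [0.6, -0.4, -1.5]
opening: 0.241
grasp_force: 58.9
```

Request:
servo_tool(steps=[{"dx": -0.008,"dy": -0.001,"dz": -0.006,"wx": 0,"wy": 0,"wz": 0},{"dx": -0.016,"dy": -0.001,"dz": -0.012,"wx": 0,"wy": 0,"wz": 0},{"dx": -0.024,"dy": -0.002,"dz": -0.018,"wx": 0,"wy": 0,"wz": 0},{"dx": -0.032,"dy": -0.0025,"dz": -0.024,"wx": 0,"wy": 0,"wz": 0},{"dx": -0.032,"dy": -0.0025,"dz": -0.024,"wx": 0,"wy": 0,"wz": 0}])

```text
time_s: 12.73
eef_pos: [0.5878, 0.1647, 0.1983]
eef_rot: [-0.012, 0.946, 0.037, 0.321]
wrist_force: [-0.8, -0.3, -1.6]
opening: 0.247
grasp_force: 58.9
```

Request:
servo_tool(steps=[{"dx": -0.008,"dy": -0.001,"dz": -0.006,"wx": 0,"wy": 0,"wz": 0},{"dx": -0.016,"dy": -0.001,"dz": -0.012,"wx": 0,"wy": 0,"wz": 0},{"dx": -0.024,"dy": -0.002,"dz": -0.018,"wx": 0,"wy": 0,"wz": 0},{"dx": -0.032,"dy": -0.0025,"dz": -0.024,"wx": 0,"wy": 0,"wz": 0},{"dx": -0.032,"dy": -0.0025,"dz": -0.024,"wx": 0,"wy": 0,"wz": 0}])

```text
time_s: 13.15
eef_pos: [0.5845, 0.1645, 0.1959]
eef_rot: [-0.012, 0.946, 0.037, 0.321]
wrist_force: [0.5, -0.4, -1.3]
opening: 0.247
grasp_force: 58.9
```

Request:
servo_tool(steps=[{"dx": -0.008,"dy": -0.001,"dz": -0.006,"wx": 0,"wy": 0,"wz": 0},{"dx": -0.016,"dy": -0.001,"dz": -0.012,"wx": 0,"wy": 0,"wz": 0},{"dx": -0.024,"dy": -0.002,"dz": -0.018,"wx": 0,"wy": 0,"wz": 0},{"dx": -0.032,"dy": -0.0025,"dz": -0.024,"wx": 0,"wy": 0,"wz": 0},{"dx": -0.032,"dy": -0.0025,"dz": -0.024,"wx": 0,"wy": 0,"wz": 0}])

```text
time_s: 13.57
eef_pos: [0.5814, 0.1642, 0.1935]
eef_rot: [-0.012, 0.946, 0.037, 0.321]
wrist_force: [-0.2, -0.5, -1.7]
opening: 0.246
grasp_force: 58.9
```

Tip is about 104 mm in, still free.

Request:
servo_tool(steps=[{"dx": -0.006,"dy": -0.001,"dz": -0.005,"wx": 0,"wy": 0,"wz": 0},{"dx": -0.012,"dy": -0.001,"dz": -0.009,"wx": 0,"wy": 0,"wz": 0},{"dx": -0.018,"dy": -0.0015,"dz": -0.014,"wx": 0,"wy": 0,"wz": 0},{"dx": -0.024,"dy": -0.002,"dz": -0.018,"wx": 0,"wy": 0,"wz": 0},{"dx": -0.024,"dy": -0.002,"dz": -0.018,"wx": 0,"wy": 0,"wz": 0}])

```text
time_s: 13.98
eef_pos: [0.579, 0.164, 0.1918]
eef_rot: [-0.012, 0.946, 0.037, 0.321]
wrist_force: [0.2, -0.4, -1.4]
opening: 0.246
grasp_force: 58.9
```

Request:
servo_tool(steps=[{"dx": -0.006,"dy": -0.001,"dz": -0.005,"wx": 0,"wy": 0,"wz": 0},{"dx": -0.012,"dy": -0.001,"dz": -0.009,"wx": 0,"wy": 0,"wz": 0},{"dx": -0.018,"dy": -0.0015,"dz": -0.014,"wx": 0,"wy": 0,"wz": 0},{"dx": -0.024,"dy": -0.002,"dz": -0.018,"wx": 0,"wy": 0,"wz": 0},{"dx": -0.024,"dy": -0.002,"dz": -0.018,"wx": 0,"wy": 0,"wz": 0}])

```text
time_s: 14.4
eef_pos: [0.5766, 0.1638, 0.19]
eef_rot: [-0.012, 0.946, 0.037, 0.321]
wrist_force: [-0.0, -0.9, -1.5]
opening: 0.248
grasp_force: 58.9
```

Request:
servo_tool(steps=[{"dx": -0.006,"dy": -0.001,"dz": -0.005,"wx": 0,"wy": 0,"wz": 0},{"dx": -0.012,"dy": -0.001,"dz": -0.009,"wx": 0,"wy": 0,"wz": 0},{"dx": -0.018,"dy": -0.0015,"dz": -0.014,"wx": 0,"wy": 0,"wz": 0},{"dx": -0.024,"dy": -0.002,"dz": -0.018,"wx": 0,"wy": 0,"wz": 0},{"dx": -0.024,"dy": -0.002,"dz": -0.018,"wx": 0,"wy": 0,"wz": 0}])

```text
time_s: 14.82
eef_pos: [0.5744, 0.1636, 0.1884]
eef_rot: [-0.012, 0.946, 0.037, 0.321]
wrist_force: [-0.2, 1.1, -1.6]
opening: 0.248
grasp_force: 58.9
```

Request:
servo_tool(steps=[{"dx": -0.004,"dy": 0,"dz": -0.003,"wx": 0,"wy": 0,"wz": 0},{"dx": -0.008,"dy": -0.001,"dz": -0.006,"wx": 0,"wy": 0,"wz": 0},{"dx": -0.012,"dy": -0.001,"dz": -0.009,"wx": 0,"wy": 0,"wz": 0},{"dx": -0.016,"dy": -0.001,"dz": -0.012,"wx": 0,"wy": 0,"wz": 0},{"dx": -0.016,"dy": -0.001,"dz": -0.012,"wx": 0,"wy": 0,"wz": 0}])

```text
time_s: 15.23
eef_pos: [0.5741, 0.1636, 0.1887]
eef_rot: [-0.012, 0.946, 0.037, 0.323]
wrist_force: [4.9, 0.8, 1.9]
opening: 0.252
grasp_force: 58.9
```

Contact: about 6 N along the axis, roughly 114 mm in. I'll ease off slightly and hold.

Request:
servo_tool(steps=[{"dx": 0.005,"dy": 0,"dz": 0.004,"wx": 0,"wy": 0,"wz": 0},{"dx": 0.005,"dy": 0,"dz": 0.004,"wx": 0,"wy": 0,"wz": 0},{"dx": 0.005,"dy": 0,"dz": 0.004,"wx": 0,"wy": 0,"wz": 0},{"dx": 0.005,"dy": 0,"dz": 0.004,"wx": 0,"wy": 0,"wz": 0},{"dx": 0.005,"dy": 0,"dz": 0.004,"wx": 0,"wy": 0,"wz": 0}])

```text
time_s: 15.65
eef_pos: [0.5741, 0.1636, 0.1885]
eef_rot: [-0.012, 0.946, 0.037, 0.322]
wrist_force: [5.3, 0.3, 3.4]
opening: 0.249
grasp_force: 58.9
```

Run:
```python
from h import *
state()
```

```text
t 15.65 tcp [0.5741 0.1636 0.1885] F [5.3251 0.2681 3.4463] Fax 6.326559608817796 grip 58.94351899623871
tip mm along/side/up -112.80450508741643 0.3585335910472143 -0.8031426358848464 orig side/up 0.4853850543512457 -1.1138053476196852 xdir [0.7897 0.0616 0.6104] A [0.791  0.0609 0.6088] err deg 0.12817578096226076
```

Held at about 7 N and aligned. Now I'll draw back 88 mm, so the tip is about 25 mm inside, then go down again to 4 mm short of the piston.

Request:
servo_tool(steps=[{"dx": 0.08,"dy": 0.006,"dz": 0.062,"wx": 0,"wy": 0,"wz": 0},{"dx": 0.24,"dy": 0.018,"dz": 0.185,"wx": 0,"wy": 0,"wz": 0},{"dx": 0.4,"dy": 0.03,"dz": 0.308,"wx": 0,"wy": 0,"wz": 0},{"dx": 0.56,"dy": 0.043,"dz": 0.431,"wx": 0,"wy": 0,"wz": 0},{"dx": 0.696,"dy": 0.053,"dz": 0.536,"wx": 0,"wy": 0,"wz": 0}])

```text
time_s: 16.07
eef_pos: [0.6425, 0.1688, 0.2399]
eef_rot: [-0.012, 0.947, 0.037, 0.319]
wrist_force: [0.3, 0.3, -1.7]
opening: 0.246
grasp_force: 58.9
```

Request:
servo_tool(steps=[{"dx": 0,"dy": 0,"dz": 0,"wx": 0,"wy": 0,"wz": 0},{"dx": 0,"dy": 0,"dz": 0,"wx": 0,"wy": 0,"wz": 0},{"dx": 0,"dy": 0,"dz": 0,"wx": 0,"wy": 0,"wz": 0},{"dx": 0,"dy": 0,"dz": 0,"wx": 0,"wy": 0,"wz": 0},{"dx": 0,"dy": 0,"dz": 0,"wx": 0,"wy": 0,"wz": 0}])

```text
time_s: 16.48
eef_pos: [0.6415, 0.1688, 0.2395]
eef_rot: [-0.012, 0.947, 0.037, 0.32]
wrist_force: [-0.5, -0.2, -1.4]
opening: 0.241
grasp_force: 58.8
```

Run:
```python
from h import *
state()
```

```text
t 16.4833 tcp [0.6415 0.1688 0.2395] F [-0.5178 -0.1804 -1.3694] Fax -1.2541984700895294 grip 58.846136927604675
tip mm along/side/up -28.10371211917522 0.40807748379611475 -0.8382014269224989 orig side/up 0.5718340171357914 -0.3856791107216182 xdir [0.7928 0.0621 0.6064] A [0.791  0.0609 0.6088] err deg 0.1838207371749446
```

Request:
servo_tool(steps=[{"dx": -0.1,"dy": -0.008,"dz": -0.077,"wx": 0,"wy": 0,"wz": 0},{"dx": -0.2,"dy": -0.015,"dz": -0.154,"wx": 0,"wy": 0,"wz": 0},{"dx": -0.3,"dy": -0.023,"dz": -0.231,"wx": 0,"wy": 0,"wz": 0},{"dx": -0.4,"dy": -0.03,"dz": -0.308,"wx": 0,"wy": 0,"wz": 0},{"dx": -0.48,"dy": -0.037,"dz": -0.37,"wx": 0,"wy": 0,"wz": 0}])

```text
time_s: 16.9
eef_pos: [0.5932, 0.1651, 0.2027]
eef_rot: [-0.012, 0.947, 0.037, 0.32]
wrist_force: [-0.1, 0.7, -2.7]
opening: 0.251
grasp_force: 58.8
```

Request:
servo_tool(steps=[{"dx": -0.06,"dy": -0.004,"dz": -0.046,"wx": 0,"wy": 0,"wz": 0},{"dx": -0.11,"dy": -0.008,"dz": -0.085,"wx": 0,"wy": 0,"wz": 0},{"dx": -0.15,"dy": -0.011,"dz": -0.115,"wx": 0,"wy": 0,"wz": 0},{"dx": -0.184,"dy": -0.014,"dz": -0.142,"wx": 0,"wy": 0,"wz": 0},{"dx": -0.184,"dy": -0.014,"dz": -0.142,"wx": 0,"wy": 0,"wz": 0}])

```text
time_s: 17.32
eef_pos: [0.5758, 0.1637, 0.1893]
eef_rot: [-0.012, 0.946, 0.037, 0.321]
wrist_force: [-0.4, -1.1, -1.9]
opening: 0.248
grasp_force: 58.8
```

Run:
```python
from h import *
state()
```

```text
t 17.3167 tcp [0.5758 0.1637 0.1893] F [-0.4491 -1.1031 -1.8613] Fax -1.5554658889090975 grip 58.84566128253937
tip mm along/side/up -110.91268485790195 0.34942608704243217 -0.8781848186146775 orig side/up 0.4995818260171112 -0.7147579067856 xdir [0.7916 0.0619 0.6079] A [0.791  0.0609 0.6088] err deg 0.08477291962755866
```

Request:
servo_tool(steps=[{"dx": -0.009,"dy": -0.001,"dz": -0.007,"wx": 0,"wy": 0,"wz": 0},{"dx": -0.016,"dy": -0.001,"dz": -0.012,"wx": 0,"wy": 0,"wz": 0},{"dx": -0.021,"dy": -0.0015,"dz": -0.016,"wx": 0,"wy": 0,"wz": 0},{"dx": -0.025,"dy": -0.002,"dz": -0.019,"wx": 0,"wy": 0,"wz": 0},{"dx": -0.025,"dy": -0.002,"dz": -0.019,"wx": 0,"wy": 0,"wz": 0}])

```text
time_s: 17.73
eef_pos: [0.5743, 0.1635, 0.1884]
eef_rot: [-0.012, 0.946, 0.037, 0.321]
wrist_force: [0.7, -0.6, -1.7]
opening: 0.249
grasp_force: 58.9
```

Request:
servo_tool(steps=[{"dx": 0,"dy": 0,"dz": 0,"wx": 0,"wy": 0,"wz": 0},{"dx": 0,"dy": 0,"dz": 0,"wx": 0,"wy": 0,"wz": 0},{"dx": 0,"dy": 0,"dz": 0,"wx": 0,"wy": 0,"wz": 0},{"dx": 0,"dy": 0,"dz": 0,"wx": 0,"wy": 0,"wz": 0},{"dx": 0,"dy": 0,"dz": 0,"wx": 0,"wy": 0,"wz": 0}])

```text
time_s: 18.15
eef_pos: [0.5743, 0.1635, 0.1884]
eef_rot: [-0.012, 0.946, 0.037, 0.322]
wrist_force: [-0.0, -0.5, -0.6]
opening: 0.243
grasp_force: 58.9
```

Run:
```python
from h import *
state()
```

```text
t 18.15 tcp [0.5743 0.1635 0.1884] F [-0.001  -0.4709 -0.5866] Fax -0.38657659355043084 grip 58.89762103557587
tip mm along/side/up -112.68522136089047 0.2797514600786659 -0.8101938525565231 orig side/up 0.4206996741635076 -0.9115236801644251 xdir [0.7905 0.0618 0.6093] A [0.791  0.0609 0.6088] err deg 0.06630722010772287
```

Request:
servo_tool(steps=[{"dx": -0.005,"dy": 0,"dz": -0.004,"wx": 0,"wy": 0,"wz": 0},{"dx": -0.009,"dy": -0.001,"dz": -0.007,"wx": 0,"wy": 0,"wz": 0},{"dx": -0.009,"dy": -0.001,"dz": -0.007,"wx": 0,"wy": 0,"wz": 0},{"dx": -0.009,"dy": -0.001,"dz": -0.007,"wx": 0,"wy": 0,"wz": 0},{"dx": -0.009,"dy": -0.001,"dz": -0.007,"wx": 0,"wy": 0,"wz": 0}])

```text
time_s: 18.57
eef_pos: [0.5741, 0.1635, 0.1886]
eef_rot: [-0.012, 0.946, 0.037, 0.322]
wrist_force: [4.7, 1.6, 2.9]
opening: 0.239
grasp_force: 58.9
```

Request:
servo_tool(steps=[{"dx": 0,"dy": 0,"dz": 0,"wx": 0,"wy": 0,"wz": 0},{"dx": 0,"dy": 0,"dz": 0,"wx": 0,"wy": 0,"wz": 0},{"dx": 0,"dy": 0,"dz": 0,"wx": 0,"wy": 0,"wz": 0},{"dx": 0,"dy": 0,"dz": 0,"wx": 0,"wy": 0,"wz": 0},{"dx": 0,"dy": 0,"dz": 0,"wx": 0,"wy": 0,"wz": 0}])

```text
time_s: 18.98
eef_pos: [0.5741, 0.1635, 0.1885]
eef_rot: [-0.012, 0.946, 0.037, 0.322]
wrist_force: [4.8, 1.1, 3.4]
opening: 0.243
grasp_force: 59.0
```

Request:
servo_tool(steps=[{"dx": 0.09,"dy": 0.007,"dz": 0.069,"wx": 0,"wy": 0,"wz": 0},{"dx": 0.25,"dy": 0.019,"dz": 0.192,"wx": 0,"wy": 0,"wz": 0},{"dx": 0.42,"dy": 0.032,"dz": 0.323,"wx": 0,"wy": 0,"wz": 0},{"dx": 0.59,"dy": 0.045,"dz": 0.454,"wx": 0,"wy": 0,"wz": 0},{"dx": 0.736,"dy": 0.057,"dz": 0.567,"wx": 0,"wy": 0,"wz": 0}])

```text
time_s: 19.4
eef_pos: [0.6458, 0.1691, 0.2423]
eef_rot: [-0.012, 0.947, 0.037, 0.319]
wrist_force: [-0.0, 0.9, -1.8]
opening: 0.245
grasp_force: 58.9
```

Request:
servo_tool(steps=[{"dx": 0,"dy": 0,"dz": 0,"wx": 0,"wy": 0,"wz": 0},{"dx": 0,"dy": 0,"dz": 0,"wx": 0,"wy": 0,"wz": 0},{"dx": 0,"dy": 0,"dz": 0,"wx": 0,"wy": 0,"wz": 0},{"dx": 0,"dy": 0,"dz": 0,"wx": 0,"wy": 0,"wz": 0},{"dx": 0,"dy": 0,"dz": 0,"wx": 0,"wy": 0,"wz": 0}])

```text
time_s: 19.82
eef_pos: [0.6452, 0.1691, 0.2422]
eef_rot: [-0.012, 0.947, 0.037, 0.32]
wrist_force: [0.1, -0.7, -1.2]
opening: 0.25
grasp_force: 58.8
```

Run:
```python
from h import *
state()
```

```text
t 19.8167 tcp [0.6452 0.1691 0.2422] F [ 0.1498 -0.6699 -1.2214] Fax -0.6657607597498676 grip 58.834152817726135
tip mm along/side/up -23.473476619626325 0.4142880051941078 -0.8198314971996759 orig side/up 0.5850840956677548 -0.35414761067116274 xdir [0.7928 0.0621 0.6063] A [0.791  0.0609 0.6088] err deg 0.18946485319101605
```

Request:
servo_tool(steps=[{"dx": -0.1,"dy": -0.008,"dz": -0.077,"wx": 0,"wy": 0,"wz": 0},{"dx": -0.2,"dy": -0.015,"dz": -0.154,"wx": 0,"wy": 0,"wz": 0},{"dx": -0.3,"dy": -0.023,"dz": -0.231,"wx": 0,"wy": 0,"wz": 0},{"dx": -0.4,"dy": -0.03,"dz": -0.308,"wx": 0,"wy": 0,"wz": 0},{"dx": -0.5,"dy": -0.038,"dz": -0.385,"wx": 0,"wy": 0,"wz": 0}])

```text
time_s: 20.23
eef_pos: [0.5954, 0.1653, 0.2045]
eef_rot: [-0.012, 0.946, 0.037, 0.321]
wrist_force: [-0.7, 0.0, -2.0]
opening: 0.245
grasp_force: 58.8
```

Request:
servo_tool(steps=[{"dx": -0.08,"dy": -0.006,"dz": -0.062,"wx": 0,"wy": 0,"wz": 0},{"dx": -0.14,"dy": -0.011,"dz": -0.108,"wx": 0,"wy": 0,"wz": 0},{"dx": -0.18,"dy": -0.014,"dz": -0.139,"wx": 0,"wy": 0,"wz": 0},{"dx": -0.204,"dy": -0.016,"dz": -0.157,"wx": 0,"wy": 0,"wz": 0},{"dx": -0.204,"dy": -0.016,"dz": -0.157,"wx": 0,"wy": 0,"wz": 0}])

```text
time_s: 20.65
eef_pos: [0.5759, 0.1638, 0.1896]
eef_rot: [-0.012, 0.946, 0.037, 0.321]
wrist_force: [1.1, -0.2, -1.2]
opening: 0.244
grasp_force: 58.8
```

Run:
```python
from h import *
state()
```

```text
t 20.65 tcp [0.5759 0.1638 0.1896] F [ 1.0993 -0.2077 -1.1715] Fax 0.14378625644022025 grip 58.8337504863739
tip mm along/side/up -110.67276292896614 0.3711626484987116 -0.9152488253954658 orig side/up 0.524642545201154 -0.8395665449490401 xdir [0.7912 0.0619 0.6084] A [0.791  0.0609 0.6088] err deg 0.06536508394253374
```

Request:
servo_tool(steps=[{"dx": -0.012,"dy": -0.001,"dz": -0.009,"wx": 0,"wy": 0,"wz": 0},{"dx": -0.02,"dy": -0.0015,"dz": -0.015,"wx": 0,"wy": 0,"wz": 0},{"dx": -0.026,"dy": -0.002,"dz": -0.02,"wx": 0,"wy": 0,"wz": 0},{"dx": -0.031,"dy": -0.002,"dz": -0.024,"wx": 0,"wy": 0,"wz": 0},{"dx": -0.031,"dy": -0.002,"dz": -0.024,"wx": 0,"wy": 0,"wz": 0}])

```text
time_s: 21.07
eef_pos: [0.5742, 0.1635, 0.1885]
eef_rot: [-0.012, 0.946, 0.037, 0.322]
wrist_force: [1.8, 0.3, 0.8]
opening: 0.247
grasp_force: 58.9
```

Request:
servo_tool(steps=[{"dx": 0,"dy": 0,"dz": 0,"wx": 0,"wy": 0,"wz": 0},{"dx": 0,"dy": 0,"dz": 0,"wx": 0,"wy": 0,"wz": 0},{"dx": 0,"dy": 0,"dz": 0,"wx": 0,"wy": 0,"wz": 0},{"dx": 0,"dy": 0,"dz": 0,"wx": 0,"wy": 0,"wz": 0},{"dx": 0,"dy": 0,"dz": 0,"wx": 0,"wy": 0,"wz": 0}])

```text
time_s: 21.48
eef_pos: [0.5741, 0.1636, 0.1885]
eef_rot: [-0.012, 0.946, 0.037, 0.322]
wrist_force: [3.8, -0.1, 1.9]
opening: 0.244
grasp_force: 58.9
```

Third touch is steady at about 5 N. I'll hold once more, withdraw fully, level out and go back toward the rest.

Request:
servo_tool(steps=[{"dx": 0,"dy": 0,"dz": 0,"wx": 0,"wy": 0,"wz": 0},{"dx": 0,"dy": 0,"dz": 0,"wx": 0,"wy": 0,"wz": 0},{"dx": 0,"dy": 0,"dz": 0,"wx": 0,"wy": 0,"wz": 0},{"dx": 0,"dy": 0,"dz": 0,"wx": 0,"wy": 0,"wz": 0},{"dx": 0,"dy": 0,"dz": 0,"wx": 0,"wy": 0,"wz": 0}])

```text
time_s: 21.9
eef_pos: [0.5741, 0.1636, 0.1885]
eef_rot: [-0.012, 0.946, 0.037, 0.322]
wrist_force: [5.1, 1.0, 3.3]
opening: 0.248
grasp_force: 59.0
```

Request:
servo_tool(steps=[{"dx": 0.08,"dy": 0.006,"dz": 0.062,"wx": 0,"wy": 0,"wz": 0},{"dx": 0.24,"dy": 0.018,"dz": 0.185,"wx": 0,"wy": 0,"wz": 0},{"dx": 0.4,"dy": 0.03,"dz": 0.308,"wx": 0,"wy": 0,"wz": 0},{"dx": 0.56,"dy": 0.043,"dz": 0.431,"wx": 0,"wy": 0,"wz": 0},{"dx": 0.72,"dy": 0.055,"dz": 0.554,"wx": 0,"wy": 0,"wz": 0}])

```text
time_s: 22.32
eef_pos: [0.6443, 0.1691, 0.241]
eef_rot: [-0.012, 0.947, 0.037, 0.318]
wrist_force: [0.4, -0.1, -2.1]
opening: 0.247
grasp_force: 58.9
```

Request:
servo_tool(steps=[{"dx": 0.16,"dy": 0.012,"dz": 0.123,"wx": 0,"wy": 0,"wz": 0},{"dx": 0.32,"dy": 0.025,"dz": 0.246,"wx": 0,"wy": 0,"wz": 0},{"dx": 0.44,"dy": 0.034,"dz": 0.339,"wx": 0,"wy": 0,"wz": 0},{"dx": 0.56,"dy": 0.043,"dz": 0.431,"wx": 0,"wy": 0,"wz": 0},{"dx": 0.66,"dy": 0.05,"dz": 0.508,"wx": 0,"wy": 0,"wz": 0}])

```text
time_s: 22.73
eef_pos: [0.7107, 0.1741, 0.2918]
eef_rot: [-0.012, 0.947, 0.037, 0.319]
wrist_force: [-0.3, 0.9, -2.4]
opening: 0.244
grasp_force: 58.9
```

Request:
servo_tool(steps=[{"dx": -0.05,"dy": -0.15,"dz": 0,"wx": -0.0016,"wy": 0.021,"wz": 0},{"dx": -0.1,"dy": -0.33,"dz": 0,"wx": -0.0032,"wy": 0.042,"wz": 0},{"dx": -0.15,"dy": -0.5,"dz": 0,"wx": -0.0048,"wy": 0.062,"wz": 0},{"dx": -0.2,"dy": -0.65,"dz": 0,"wx": -0.0064,"wy": 0.083,"wz": 0},{"dx": -0.25,"dy": -0.76,"dz": 0,"wx": -0.008,"wy": 0.1037,"wz": 0}])

```text
time_s: 23.15
eef_pos: [0.6845, 0.0969, 0.2919]
eef_rot: [-0.006, 0.987, 0.038, 0.159]
wrist_force: [0.7, 0.0, -2.4]
opening: 0.244
grasp_force: 58.9
```

Request:
servo_tool(steps=[{"dx": -0.1,"dy": -0.2,"dz": 0,"wx": -0.0016,"wy": 0.021,"wz": 0},{"dx": -0.2,"dy": -0.4,"dz": 0,"wx": -0.0032,"wy": 0.042,"wz": 0},{"dx": -0.3,"dy": -0.6,"dz": 0,"wx": -0.0048,"wy": 0.062,"wz": 0},{"dx": -0.4,"dy": -0.8,"dz": 0,"wx": -0.0064,"wy": 0.083,"wz": 0},{"dx": -0.5,"dy": -1.0,"dz": 0,"wx": -0.008,"wy": 0.104,"wz": 0}])

```text
time_s: 23.57
eef_pos: [0.6345, -0.0025, 0.2924]
eef_rot: [-0.001, 0.999, 0.039, -0.004]
wrist_force: [0.6, 0.1, -2.8]
opening: 0.248
grasp_force: 58.9
```

Request:
servo_tool(steps=[{"dx": -0.1,"dy": -0.2,"dz": -0.1,"wx": 0,"wy": 0,"wz": -0.015},{"dx": -0.2,"dy": -0.4,"dz": -0.2,"wx": 0,"wy": 0,"wz": -0.03},{"dx": -0.3,"dy": -0.6,"dz": -0.35,"wx": 0,"wy": 0,"wz": -0.045},{"dx": -0.4,"dy": -0.8,"dz": -0.5,"wx": 0,"wy": 0,"wz": -0.06},{"dx": -0.5,"dy": -1.0,"dz": -0.6,"wx": 0,"wy": 0,"wz": -0.077}])

```text
time_s: 23.98
eef_pos: [0.5838, -0.102, 0.2305]
eef_rot: [-0.001, 0.997, -0.083, -0.003]
wrist_force: [0.2, 0.1, -2.3]
opening: 0.249
grasp_force: 58.9
```

Request:
servo_tool(steps=[{"dx": -0.1,"dy": -0.2,"dz": -0.1,"wx": 0,"wy": 0,"wz": 0},{"dx": -0.2,"dy": -0.4,"dz": -0.2,"wx": 0,"wy": 0,"wz": 0},{"dx": -0.3,"dy": -0.6,"dz": -0.3,"wx": 0,"wy": 0,"wz": 0},{"dx": -0.38,"dy": -0.75,"dz": -0.35,"wx": 0,"wy": 0,"wz": 0},{"dx": -0.4,"dy": -0.8,"dz": -0.35,"wx": 0,"wy": 0,"wz": 0}])

```text
time_s: 24.4
eef_pos: [0.5431, -0.1828, 0.1957]
eef_rot: [-0.001, 0.997, -0.083, -0.004]
wrist_force: [-0.3, 1.1, -2.5]
opening: 0.249
grasp_force: 58.9
```

Request:
servo_tool(steps=[{"dx": 0,"dy": 0,"dz": 0,"wx": 0,"wy": 0,"wz": 0},{"dx": 0,"dy": 0,"dz": 0,"wx": 0,"wy": 0,"wz": 0},{"dx": 0,"dy": 0,"dz": 0,"wx": 0,"wy": 0,"wz": 0},{"dx": 0,"dy": 0,"dz": 0,"wx": 0,"wy": 0,"wz": 0},{"dx": 0,"dy": 0,"dz": 0,"wx": 0,"wy": 0,"wz": 0}])

```text
time_s: 24.82
eef_pos: [0.5467, -0.1811, 0.199]
eef_rot: [-0.0, 0.997, -0.081, 0.0]
wrist_force: [0.9, -1.3, -2.3]
opening: 0.246
grasp_force: 59.0
```

Run:
```python
from h import *
o,R,tip,O=state()
G=np.array([.5470,-.18691,.04267]);R0=Ro.from_quat([.996635,-.0819667,.000289,.000135]).as_matrix()
print("shift",(G-o["eef_pos"])/.1,"turn",Ro.from_matrix(R0@R.T).as_rotvec()/np.pi)
```

```text
t 24.8167 tcp [ 0.5467 -0.1811  0.199 ] F [ 0.938  -1.3037 -2.2866] Fax -0.7294165538380611 grip 58.955572843551636
tip mm along/side/up -104.13501770077673 -305.46905937091265 -127.27300713011101 orig side/up -341.0622112246726 -38.613685450702896 xdir [ 0.9868 -0.1621  0.0004] A [0.791  0.0609 0.6088] err deg 39.56211397841328
shift [ 0.0028 -0.0582 -1.5637] turn [-0.0001 -0.0001 -0.0004]
```

Request:
servo_tool(steps=[{"dx": 0,"dy": -0.02,"dz": -0.25,"wx": 0,"wy": 0,"wz": 0},{"dx": 0,"dy": -0.04,"dz": -0.5,"wx": 0,"wy": 0,"wz": 0},{"dx": 0,"dy": -0.055,"dz": -0.75,"wx": 0,"wy": 0,"wz": 0},{"dx": 0,"dy": -0.055,"dz": -0.95,"wx": 0,"wy": 0,"wz": 0},{"dx": 0,"dy": -0.055,"dz": -1.0,"wx": 0,"wy": 0,"wz": 0}])

```text
time_s: 25.23
eef_pos: [0.5442, -0.1857, 0.0951]
eef_rot: [-0.001, 0.997, -0.082, -0.003]
wrist_force: [-0.8, -0.5, -2.7]
opening: 0.249
grasp_force: 58.9
```

Request:
servo_tool(steps=[{"dx": 0,"dy": 0,"dz": -0.05,"wx": 0,"wy": 0,"wz": 0},{"dx": 0,"dy": 0,"dz": -0.1,"wx": 0,"wy": 0,"wz": 0},{"dx": 0,"dy": 0,"dz": -0.15,"wx": 0,"wy": 0,"wz": 0},{"dx": 0,"dy": 0,"dz": -0.2,"wx": 0,"wy": 0,"wz": 0},{"dx": 0,"dy": 0,"dz": -0.2,"wx": 0,"wy": 0,"wz": 0}])

```text
time_s: 25.65
eef_pos: [0.5462, -0.1874, 0.0784]
eef_rot: [-0.0, 0.997, -0.082, -0.0]
wrist_force: [-1.0, 0.2, -2.7]
opening: 0.251
grasp_force: 58.9
```

Request:
servo_tool(steps=[{"dx": 0,"dy": 0,"dz": 0,"wx": 0,"wy": 0,"wz": 0},{"dx": 0,"dy": 0,"dz": 0,"wx": 0,"wy": 0,"wz": 0},{"dx": 0,"dy": 0,"dz": 0,"wx": 0,"wy": 0,"wz": 0},{"dx": 0,"dy": 0,"dz": 0,"wx": 0,"wy": 0,"wz": 0},{"dx": 0,"dy": 0,"dz": 0,"wx": 0,"wy": 0,"wz": 0}])

```text
time_s: 26.07
eef_pos: [0.5464, -0.1876, 0.079]
eef_rot: [0.0, 0.997, -0.082, 0.0]
wrist_force: [0.5, 0.2, -1.4]
opening: 0.248
grasp_force: 58.9
```

Run:
```python
from h import *
o,R,tip,O=state()
G=np.array([.5470,-.18691,.04267]);R0=Ro.from_quat([.996635,-.0819667,.000289,.000135]).as_matrix()
print("shift",(G-o["eef_pos"])/.1,"turn",Ro.from_matrix(R0@R.T).as_rotvec()/np.pi)
W=cam("wrist");cv2.imwrite("pics/w6.png",np.clip(255*(W["im"]/255.)**.6,0,255).astype(np.uint8))
```

```text
t 26.0667 tcp [ 0.5464 -0.1876  0.079 ] F [ 0.5489  0.2405 -1.4251] Fax -0.4186865557974247 grip 58.94327223300934
tip mm along/side/up -177.860577194799 -311.6969613035443 -32.496193100122724 orig side/up -347.49267143850375 56.12848991637869 xdir [ 0.9866 -0.1634  0.0004] A [0.791  0.0609 0.6088] err deg 39.58368539590239
shift [ 0.0063  0.0066 -0.363 ] turn [-0.     -0.0001  0.    ]
```

View pics/w6.png

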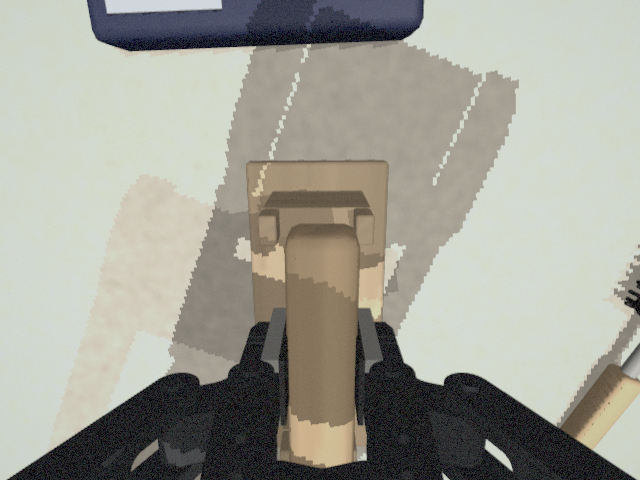

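The handle at (322,232) sits centred over the notch, whose cheeks are at about 268 and 365. I'll lower it.

Request:
servo_tool(steps=[{"dx": 0.003,"dy": 0.003,"dz": -0.07,"wx": 0,"wy": 0,"wz": 0},{"dx": 0.006,"dy": 0.007,"dz": -0.15,"wx": 0,"wy": 0,"wz": 0},{"dx": 0.006,"dy": 0.007,"dz": -0.22,"wx": 0,"wy": 0,"wz": 0},{"dx": 0.006,"dy": 0.007,"dz": -0.28,"wx": 0,"wy": 0,"wz": 0},{"dx": 0.006,"dy": 0.007,"dz": -0.32,"wx": 0,"wy": 0,"wz": 0}])

```text
time_s: 26.53
eef_pos: [0.5461, -0.1863, 0.0451]
eef_rot: [-0.0, 0.997, -0.082, -0.001]
wrist_force: [0.3, 0.4, -2.4]
opening: 0.248
grasp_force: 59.0
```

Request:
servo_tool(steps=[{"dx": 0,"dy": 0,"dz": -0.01,"wx": 0,"wy": 0,"wz": 0},{"dx": 0,"dy": 0,"dz": -0.02,"wx": 0,"wy": 0,"wz": 0},{"dx": 0,"dy": 0,"dz": -0.035,"wx": 0,"wy": 0,"wz": 0},{"dx": 0,"dy": 0,"dz": -0.045,"wx": 0,"wy": 0,"wz": 0},{"dx": 0,"dy": 0,"dz": -0.045,"wx": 0,"wy": 0,"wz": 0}])

```text
time_s: 26.95
eef_pos: [0.5471, -0.187, 0.0427]
eef_rot: [0.0, 0.997, -0.082, 0.0]
wrist_force: [-0.5, -0.3, -0.3]
opening: 0.246
grasp_force: 59.3
```

Request:
servo_tool(steps=[{"dx": 0,"dy": 0,"dz": 0,"wx": 0,"wy": 0,"wz": 0},{"dx": 0,"dy": 0,"dz": 0,"wx": 0,"wy": 0,"wz": 0},{"dx": 0,"dy": 0,"dz": 0,"wx": 0,"wy": 0,"wz": 0},{"dx": 0,"dy": 0,"dz": 0,"wx": 0,"wy": 0,"wz": 0},{"dx": 0,"dy": 0,"dz": 0,"wx": 0,"wy": 0,"wz": 0}])

```text
time_s: 27.37
eef_pos: [0.5471, -0.1869, 0.0426]
eef_rot: [0.0, 0.997, -0.082, 0.0]
wrist_force: [-0.9, 0.5, 4.0]
opening: 0.245
grasp_force: 59.7
```

It's seated: the rest now carries it, in the same pose as at the grasp. I'll open and then rise.

Request:
servo_tool(steps=[{"dx": 0,"dy": 0,"dz": 0,"wx": 0,"wy": 0,"wz": 0},{"dx": 0,"dy": 0,"dz": 0,"wx": 0,"wy": 0,"wz": 0},{"dx": 0,"dy": 0,"dz": 0,"wx": 0,"wy": 0,"wz": 0},{"dx": 0,"dy": 0,"dz": 0,"wx": 0,"wy": 0,"wz": 0},{"dx": 0,"dy": 0,"dz": 0,"wx": 0,"wy": 0,"wz": 0}], jaw=1)

```text
time_s: 27.78
eef_pos: [0.5468, -0.1867, 0.042]
eef_rot: [-0.0, 0.997, -0.082, -0.0]
wrist_force: [-0.7, -0.1, -0.3]
opening: 0.935
grasp_force: 0.0
```

Request:
servo_tool(steps=[{"dx": 0,"dy": 0,"dz": 0,"wx": 0,"wy": 0,"wz": 0},{"dx": 0,"dy": 0,"dz": 0,"wx": 0,"wy": 0,"wz": 0},{"dx": 0,"dy": 0,"dz": 0,"wx": 0,"wy": 0,"wz": 0},{"dx": 0,"dy": 0,"dz": 0,"wx": 0,"wy": 0,"wz": 0},{"dx": 0,"dy": 0,"dz": 0,"wx": 0,"wy": 0,"wz": 0}])

```text
time_s: 28.2
eef_pos: [0.5469, -0.1868, 0.0422]
eef_rot: [0.0, 0.997, -0.082, 0.0]
wrist_force: [-0.6, -0.9, -0.4]
opening: 0.999
grasp_force: 0.0
```

Request:
servo_tool(steps=[{"dx": 0,"dy": 0,"dz": 0.1,"wx": 0,"wy": 0,"wz": 0},{"dx": 0,"dy": 0,"dz": 0.3,"wx": 0,"wy": 0,"wz": 0},{"dx": 0,"dy": 0,"dz": 0.5,"wx": 0,"wy": 0,"wz": 0},{"dx": 0,"dy": 0,"dz": 0.75,"wx": 0,"wy": 0,"wz": 0},{"dx": 0,"dy": 0,"dz": 1.0,"wx": 0,"wy": 0,"wz": 0}])

```text
time_s: 28.62
eef_pos: [0.5465, -0.1866, 0.1437]
eef_rot: [-0.0, 0.997, -0.082, -0.0]
wrist_force: [0.1, -0.3, -0.6]
opening: 1.0
grasp_force: 0.0
```

Request:
servo_tool(steps=[{"dx": 0,"dy": 0,"dz": 0.1,"wx": 0,"wy": 0,"wz": 0},{"dx": 0,"dy": 0,"dz": 0.1,"wx": 0,"wy": 0,"wz": 0},{"dx": 0,"dy": 0,"dz": 0.1,"wx": 0,"wy": 0,"wz": 0},{"dx": 0,"dy": 0,"dz": 0.1,"wx": 0,"wy": 0,"wz": 0},{"dx": 0,"dy": 0,"dz": 0.1,"wx": 0,"wy": 0,"wz": 0}])

```text
time_s: 29.03
eef_pos: [0.5457, -0.1861, 0.1502]
eef_rot: [-0.001, 0.997, -0.082, -0.002]
wrist_force: [-0.6, 1.1, -1.6]
opening: 1.0
grasp_force: 0.0
```

Run:
```python
from h import *
state()
W=cam("wrist");cv2.imwrite("pics/w7.png",np.clip(255*(W["im"]/255.)**.6,0,255).astype(np.uint8))
```

```text
t 29.0333 tcp [ 0.5457 -0.1861  0.1502] F [-0.5501  1.081  -1.5529] Fax -1.3146908831431894 grip 0.0
tip mm along/side/up -134.55457347610877 -310.26169883035965 -89.7642137686984 orig side/up -346.05371821455043 -0.7118670986801217 xdir [ 0.9866 -0.1634 -0.0032] A [0.791  0.0609 0.6088] err deg 39.77988073430332
```

View pics/w7.png

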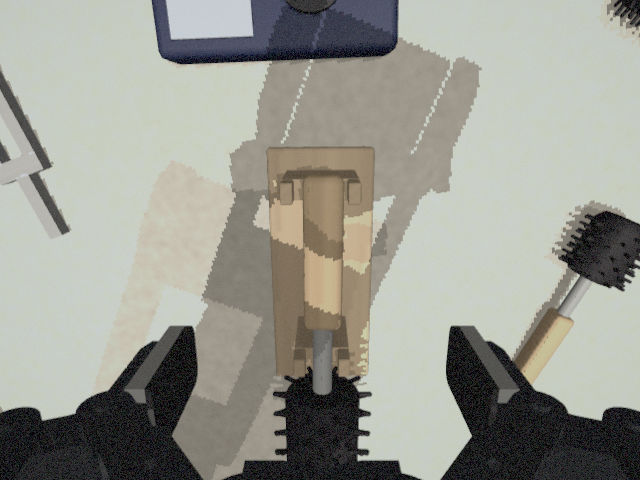

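The brush lies in both notches as at the start, with its handle running (323,177)–(323,328). The gripper is clear of it.

```bash
python3 -c "
from bench import workorder
print(workorder.hand_in())"
```

```text
the job is handed in; nothing more can be done
None
```

The piston was felt three times (about 5–7 N each by the wrist force, roughly 113 mm below the mouth), the brush is back on its rest as it lay, and the job is handed in at about 29 s; the hand-in returned no verdict.

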